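Find the size of a sealing cap in the stepped cap gauge

TASK

Take the sealing cap that stands on the yellow place of the mat by its orange grip and find its size in the sloping cap gauge: lying flat on the deck, try it at the upper mouth of each slot, starting with the narrowest (one dot), and go on to the next wider one only when it does not enter. Slide it into the first slot that lets it in, fully down against the stop bar, and leave it there; leave the other two caps standing on the mat and do not disturb the petri dish or the tape roll.

Things in the scene. Friction and masses are not known exactly. Their poses are not given: they have to be found in the camera images.
- deck: Fixed sloping deck of the cap gauge, aluminium with blue walls and lips, 138 x 186 mm, inclined 30 degrees, low edge towards the robot. Origin on its surface at mid-width, on the line of the slot mouths; x up the slope, y to the left along the row of slots, z square off it. Slots run down-slope from x = 0 to a blue stop bar (face at x = -62 mm). Above the mouths it is bare to x = +64 mm.
- gauge: Grey stand that carries the deck, fixed, 126 x 186 mm; origin at the centre of its underside. The walls beside the slots are 12 mm thick, 11 mm high, with round ends (6 mm radius) at the mouths. Lips 3 mm thick on them (top 14 mm above the deck) overhang each slot by 3.5 mm a side from x = -8 mm down: a cap can enter only from the mouth, flat, at most 4 mm above the deck.
- mouth_1 (a point): Middle of the mouth of slot 1 (37.5 mm wide between its walls, marked with one dot, centre line at y = -60 mm of the deck), on the deck surface; axes as the deck.
- mouth_2 (a point): Middle of the mouth of slot 2 (44.5 mm wide between its walls, marked with two dots, centre line at y = -7 mm of the deck), on the deck surface; axes as the deck.
- mouth_3 (a point): Middle of the mouth of slot 3 (51.5 mm wide between its walls, marked with three dots, centre line at y = 53 mm of the deck), on the deck surface; axes as the deck.
- home_1 (a point): Where the centre of the underside of the cap that fits slot 1 lies when it is fully home against the stop bar: on the deck surface, 45 mm down-slope of mouth_1.
- home_2 (a point): Where the centre of the underside of the cap that fits slot 2 lies when it is fully home against the stop bar: on the deck surface, 41.5 mm down-slope of mouth_2.
- home_3 (a point): Where the centre of the underside of the cap that fits slot 3 lies when it is fully home against the stop bar: on the deck surface, 38 mm down-slope of mouth_3.
- mat: Black rubber mat, 100 x 260 x 4 mm, fixed, with three round places 80 mm apart in a row along its y axis; origin at the middle of its underside, top at 4 mm.
- yellow_place (a point): Centre of the yellow round place (66 mm across) on the mat, on the mat's top; the other two places are grey.
- cap_a: Sealing cap, about 50 g: white disc 7 mm thick with an upright orange block grip in the middle, 14 mm (cap's x) by 20 mm (cap's y), top 45 mm above the underside. Origin at the centre of the underside, z up through the grip. The three look alike but are 34, 41 and 48 mm across, each fitting one slot with 3.5 mm play; which is which is to be found out.
- cap_b: Sealing cap, about 50 g: white disc 7 mm thick with an upright orange block grip in the middle, 14 mm (cap's x) by 20 mm (cap's y), top 45 mm above the underside. Origin at the centre of the underside, z up through the grip. The three look alike but are 34, 41 and 48 mm across, each fitting one slot with 3.5 mm play; which is which is to be found out.
- cap_c: Sealing cap, about 50 g: white disc 7 mm thick with an upright orange block grip in the middle, 14 mm (cap's x) by 20 mm (cap's y), top 45 mm above the underside. Origin at the centre of the underside, z up through the grip. The three look alike but are 34, 41 and 48 mm across, each fitting one slot with 3.5 mm play; which is which is to be found out.
- dish: Bystander: closed petri dish 62 mm across, 16 mm high, lying on the worktop; origin at the centre of its underside. Behind it stands the tall cream analyser (410 mm high, its front at world x = 0.60 m, y from -0.32 to +0.24 m): keep the arm clear of it.
- tape: Bystander: white tape roll 42 mm across, 22 mm high; origin at the centre of its underside.
Things that resemble listed ones, but are neither listed nor needed, are in the scene too. What is shaped like the cap_a but purple or turquoise is not meant.

How it is judged:
By the outcome, as a careful person would: the job done as asked, in the order asked, and still so for the second after the job is handed in, with the robot touching nothing.
It also fails if it takes over 51 s, if anything falls off the work surface, if the arm or the gripper's body presses on something with over 40 N, if the wrist force passes 120 N, or if a joint passes its speed limit or range.

ROBOT

A 6-joint arm with a two-finger parallel gripper is mounted at the origin on a cart in front of the work surface, level with it; the furniture and walls round the work are solid. World frame = base frame: x ahead of the robot, y to its left, z up, the work surface at z = 0. Lengths are in mm, angles in rad, forces in N, time in s.
With the tool pointing down it reaches from about 275 to 1000 mm from the base axis. Payload 8.4 kg.
Tool frame: the origin (TCP) lies midway between the tips of the shut fingers; the grasp point (between the pads) lies 19 mm behind it; z points along the fingers, y is the direction in which the jaws open and shut (so a half turn about z gives the same grasp; the last joint's range is limited). The gripper opens to 85 mm and grips with 20 to 120 N. Pads are 22 mm wide; open, the fingers measure 114 mm over their backs; the gripper's body (76 mm by 85 mm) begins 54 mm behind the grasp point. The pads swing forward as they close: fully open they stand 13 mm farther back than shut.
Start: joints at [-1.23, 0.353, 1.633, -0, 1.155, -0.002], TCP at [210.077, -588.639, 231.281] pointing down, gripper open.
Joint ranges: [-2.63, 2.63], [-0.92, 2.1], [0.06, 2.66], [-1.3, 4.44], [0, 2.69], [-3.02, 3.02]. Speed limits (rad/s): [2.22, 2.22, 2.79, 3.14, 3.14, 3.14].

INTERFACE

Orientations are given as [roll, pitch, yaw] about the fixed x, y, z axes, in that order (R = Rz(yaw) Ry(pitch) Rx(roll)).
In Python, from rig import r gives the robot as it stands. The module is installed in compiled form; this text tells all that it offers.
- The arm moves only by the tool drive_tool, never from a script. Its argument "moves" is a list of rows, each a list of 3 entries, a list of its own where there are three numbers: the closure, from 0 (fully open) to 1 (shut), then the shift along the tool's x, y, z in cm, then the turn about the tool's z in degrees. In form: [[claw, [dx, dy, dz], roll], ...]. A call has 1 to 12 rows; each row is the pose to reach, as a shift and turn from the pose measured when the call began, along the tool's axes at that moment; what a row does not reach only later rows make up. A row lasts 1/8 s, in which the tool goes at most 62.5 mm and 10.7 degrees, less where a joint would pass 70% of its speed; a pose out of reach is approached as far as the arm can. A call with a gripper value outside its range is refused whole. The fingers move at their own pace and stop on an object; "grip_force" is the grip in N (left out, the last holds). Time passes only in rows, so rows that repeat a pose let the fingers close. It gives the time, the measured TCP pose, the force and the opening at its end, in the units of the state.
- r.sense(): the state, without advancing time (a new reading comes with each control period).
- r.grab_frame(name): name is "scene" or "top" or "wrist"; returns a dict with "color" (400x640x3 uint8, red, green, blue), "fx", "fy", "cx", "cy" (pixels), "pose" (4x4, takes a point from camera to world coordinates); the wrist camera has in their place "hand_eye" (4x4, takes a point from camera to tool coordinates, whose origin is the TCP and whose axes are the flange's). Camera axes: x right, y up, looking along -z (the intrinsics and any distortion apply to the point x, -y, -z); pixel columns grow to the right and rows downward; lengths in mm; the calibration is good to about 2 mm. A picture is of the moment at which its call begins: read the wrist's pose just before it. There is no depth.
- r.sign_off(): hands the job in, once; it reports no verdict.
Trained networks look in the newest picture that a camera, given by its name, has taken for a name from the list of things; names that differ only in an ending like _2 or _b are one class to them, and where a whole thing is asked for, a point or a joint stands for the part that bears it (a point fixed in the world has none). Each returns a list of dicts, best first, with "score" (0 to 1); they miss things now and then, are a little off and sometimes report something else, mostly with a low value. They report only what shows in the picture. A call takes as long as a camera call. They do not tell look-alikes from the thing itself.
- r.outline_of(thing, camera): "mask" (400x640 bool, what is visible of it) and "at" ([column, row] in pixels, amid what is visible of it).
- r.spot_point(thing, camera): "at" ([column, row] in pixels: a listed point, or the origin of a listed thing).
The state is a dict: "clock": time; "qpos": joint angles; "qvel": joint speeds; "joint_efforts": joint torques, N m; "eef_pos": TCP position; "tcp_rot": TCP orientation; "contact_force": force on the tool from outside, world axes, zero at the start; "wrist_torque": the same for the moment, N m; "opening": opening from 0.0 (shut) to 1.0 (fully open).
Only numpy, scipy, OpenCV 4.12 (cv2) and the standard library are available. Lean on these libraries where they do the work, as an engineer would, in place of code of your own. Each camera call takes 0.05 s, during which the arm holds its last target.

## Working session

There is one attempt and no reset: what is moved stays moved. The work goes in short steps, Python scripts to look and compute and a tool call to move; the robot and the scene stay as the last step left them, time stands still between calls to the robot, and variables do not carry over. Pictures are saved under pics/ and viewed, and the job is handed in when it is done.

Besides the shell and the picture viewer there is one more tool, called after "Call:" by a JSON object that holds its "fn" and its "kwargs", one argument or row to a line. drive_tool: Moves the arm, as the interface text tells. Its arguments: {"type":"object","properties":{"moves":{"type":"array"},"grip_force":{"type":"number"}},"required":["moves"]}

```bash
mkdir -p pics; ls
cat > h.py <<'E'
import numpy as np, cv2
from rig import r
def save(n,im): cv2.imwrite(f'pics/{n}.png',cv2.cvtColor(np.ascontiguousarray(im),cv2.COLOR_RGB2BGR))
E
python3 - <<'E'
from h import *
print(r.sense())
for c in ("scene","top"):
    f=r.grab_frame(c); save(c+"0",f['color']); print(c,{k:(np.round(v,3).tolist() if k=='pose' else v) for k,v in f.items() if k!='color'})
    for t in ("mat","cap_a","deck","gauge","dish","tape"):
        print(t,[(round(d['score'],2),np.round(d['at']).tolist(),int(d['mask'].sum())) for d in r.outline_of(t,c)])
    for t in ("yellow_place","mouth_1","mouth_2","mouth_3","home_1","deck","cap_a","mat"):
        print(t,[(round(d['score'],2),np.round(d['at'],1).tolist()) for d in r.spot_point(t,c)])
E
```

```text
pics
{'clock': 0.0, 'qpos': array([-1.23040513e+00,  3.53668113e-01,  1.63414988e+00, -1.61726658e-05,
        1.15520444e+00, -2.40365610e-03]), 'qvel': array([ 1.02411754e-03, -5.65465466e-05, -3.09568236e-06, -3.54606856e-04,
       -8.27132842e-04,  7.35114243e-04]), 'joint_efforts': array([-1.81647782e-03, -6.05249548e+01, -3.42062938e+01, -1.28890847e-04,
        9.38151759e-03,  9.11504139e-05]), 'eef_pos': array([ 209.90542895, -588.17894563,  230.54247877]), 'tcp_rot': array([-3.14016284e+00,  1.13499099e-05,  3.42801402e-01]), 'contact_force': array([ 0.05983994, -1.11606119, -1.1823073 ]), 'wrist_torque': array([-0.0053911 , -0.01888898, -0.01481917]), 'opening': 1.0020926680391244}
scene {'fx': 491.2992367486113, 'fy': 491.2992367486113, 'cx': 321.7993269023486, 'cy': 190.29399181569573, 'pose': [[0.521, 0.389, -0.76, -343.829], [-0.853, 0.228, -0.469, -455.489], [-0.009, 0.893, 0.451, 579.913], [0.0, 0.0, 0.0, 1.0]]}
mat [(0.82, [384.0, 249.0], 2679)]
cap_a [(0.8, [302.0, 212.0], 279), (0.59, [369.0, 242.0], 375), (0.26, [262.0, 180.0], 798)]
deck [(0.68, [262.0, 181.0],
[... 1061 characters left out ...]
, 202.0], 4788)]
gauge [(0.84, [203.0, 198.0], 4883)]
dish [(0.81, [326.0, 185.0], 511), (0.37, [199.0, 204.0], 4706)]
tape [(0.59, [436.0, 178.0], 155)]
yellow_place [(0.92, [346.2, 233.7])]
mouth_1 [(0.74, [188.4, 215.4]), (0.64, [212.7, 180.0]), (0.63, [202.5, 200.2])]
mouth_2 [(0.74, [188.4, 215.4]), (0.64, [212.7, 180.0]), (0.63, [202.5, 200.2])]
mouth_3 [(0.74, [188.4, 215.4]), (0.64, [212.7, 180.0]), (0.63, [202.5, 200.2])]
home_1 [(0.72, [204.8, 226.6]), (0.65, [233.3, 189.0]), (0.65, [220.6, 204.1])]
deck [(0.94, [205.9, 199.3])]
cap_a [(0.75, [301.4, 217.7]), (0.64, [344.4, 227.4]), (0.62, [378.5, 228.7]), (0.49, [412.9, 221.5]), (0.49, [281.0, 197.4])]
mat [(0.64, [380.9, 228.2])]
```

Run:
```python
from h import *
s=cv2.cvtColor(cv2.imread('pics/scene0.png'),cv2.COLOR_BGR2RGB);t=cv2.cvtColor(cv2.imread('pics/top0.png'),cv2.COLOR_BGR2RGB)
save('s1',cv2.resize(s[120:300,200:480],(800,514),interpolation=cv2.INTER_CUBIC))
save('t1',cv2.resize(t[130:270,150:460],(800,361),interpolation=cv2.INTER_CUBIC))
save('t2',cv2.resize(t[145:260,150:265],(600,600),interpolation=cv2.INTER_CUBIC))
```

```text
(no output)
```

View pics/s1.png

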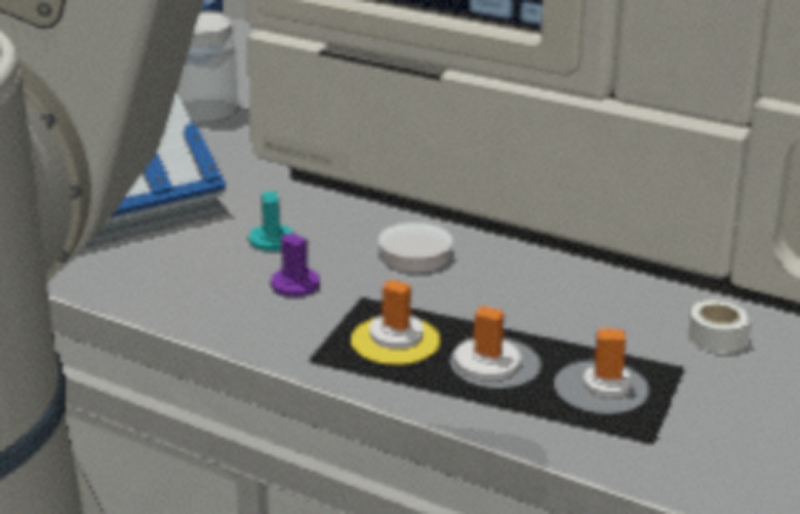

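View pics/t1.png

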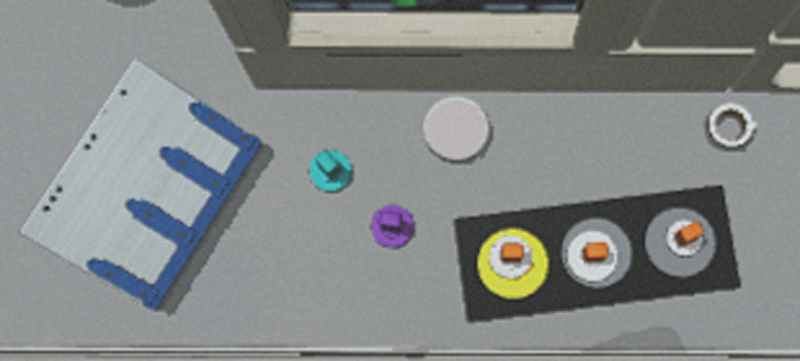

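View pics/t2.png

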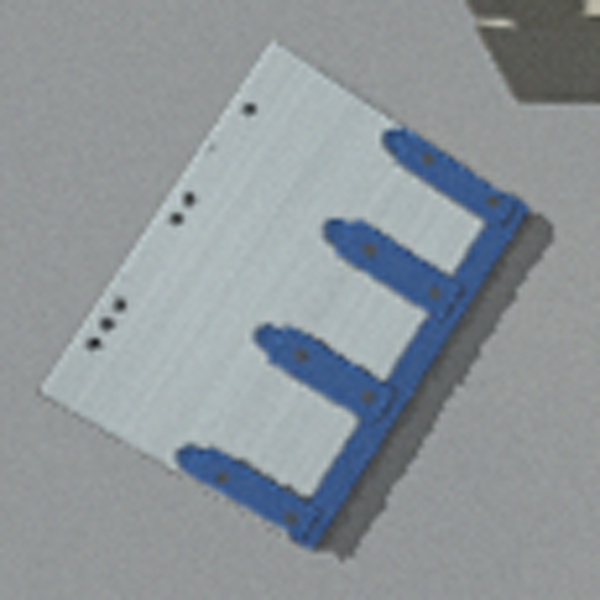

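```bash
ls pics
```

```text
s1.png
scene0.png
t1.png
t2.png
top0.png
```

View pics/top0.png

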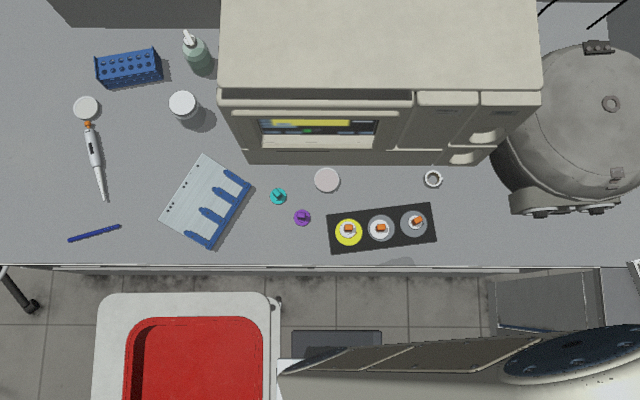

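Top view: the deck is at about (207,200), with one dot on the upper right and three dots on the lower left, so up-slope is toward the upper left. There are five candidates of the cap shape: turquoise (278,196), purple (302,217), orange on yellow (346,230), and orange on grey (379,229) and (412,221). The one meant is (346,230): orange grip, on the yellow place. Next I compute positions.

```bash
cat >> h.py <<'E'
from scipy.spatial.transform import Rotation as Rt
from scipy.optimize import least_squares
def proj(f,P,pose=None):
    T=np.array(f['pose'] if pose is None else pose); P=np.atleast_2d(P)
    c=(P-T[:3,3])@T[:3,:3]
    return np.c_[f['fx']*c[:,0]/-c[:,2]+f['cx'], f['fy']*-c[:,1]/-c[:,2]+f['cy']]
def ray(f,uv,z,pose=None):
    T=np.array(f['pose'] if pose is None else pose); uv=np.atleast_2d(uv)
    d=np.c_[(uv[:,0]-f['cx'])/f['fx'],-(uv[:,1]-f['cy'])/f['fy'],-np.ones(len(uv))]@T[:3,:3].T
    return T[:3,3]+d*((z-T[2,3])/d[:,2])[:,None]
def wpose(f,s):
    T=np.eye(4); T[:3,:3]=Rt.from_euler('xyz',s['tcp_rot']).as_matrix(); T[:3,3]=s['eef_pos']
    return T@np.array(f['hand_eye'])
def deckT(p):
    x,y,z,yaw=p
    T=np.eye(4); T[:3,:3]=Rt.from_euler('z',yaw).as_matrix()@Rt.from_euler('y',-np.pi/6).as_matrix(); T[:3,3]=[x,y,z]
    return T
E
python3 - <<'E'
from h import *
f=r.grab_frame("top"); print(f.keys())
s=600/115
uv=lambda a,b:[150+a/s-.5+.5/s,145+b/s-.5+.5/s]
pts=[((275,40),(64,-93,0)),((40,390),(64,93,0)),((483,228),(-62,-78.75,11)),((425,318),(-62,15.25,11)),((303,498),(-62,78.75,11)),((355,420),(-62,27.25,11))]
pts=[((275,40),(64,-93,0)),((40,390),(64,93,0)),((525,206),(-74,-93,12)),((312,550),(-74,93,12)),((186,452),(0,84.75,11)),((262,330),(0,21.25,11)),((333,223),(0,-35.25,11)),((391,134),(0,-84.75,11))]
U=np.array([uv(*a) for a,_ in pts]);D=np.array([b for _,b in pts],float)
def res(p):
    T=deckT(p); return (proj(f,D@T[:3,:3].T+T[:3,3])-U).ravel()
o=least_squares(res,[400,320,80,0.9],x_scale=[10,10,10,.1])
print(o.x,np.round(o.fun.reshape(-1,2),2))
T=deckT(o.x)
for n,p in dict(m1=(0,-60,0),m2=(0,-7,0),m3=(0,53,0),low=(-74,0,0),h1=(-45,-60,0)).items(): print(n,np.round(T[:3,:3]@p+T[:3,3],1),np.round(proj(f,T[:3,:3]@p+T[:3,3])[0],1))
print('grip top', ray(f,[(347,227.5)],49),'yellow',ray(f,[(347.5,233)],4), 'dish',ray(f,[(326,180)],16))
T2=deckT([*o.x[:2],80,o.x[3]])
s=r.sense(); w=r.grab_frame("wrist"); print({k:v for k,v in w.items() if k!='color'}); save('w0',w['color'])
E
```

```text
dict_keys(['color', 'fx', 'fy', 'cx', 'cy', 'pose'])
[513.11086428 339.56054707  45.29325994   1.04683072] [[-0.01 -0.1 ]
 [ 0.47  0.05]
 [ 0.93  0.16]
 [ 0.29 -0.27]
 [-0.54 -0.19]
 [-0.1   0.05]
 [-0.6   0.34]
 [-0.42 -0.03]]
m1 [565.1 309.5  45.3] [217.4 178.8]
m2 [519.2 336.1  45.3] [205.3 197.4]
m3 [467.2 366.1  45.3] [191.4 218.9]
low [481.  284.1   8.3] [229.4 216.1]
h1 [545.6 275.8  22.8] [232.9 188.9]
grip top [[448.23346452  -0.52689756  49.        ]] yellow [[441.57444728  -3.78992078   4.        ]] dish [[570.96820285  49.12356576  16.        ]]
{'fx': 305.1212830424235, 'fy': 305.1212830424235, 'cx': 322.2023568315923, 'cy': 195.25188242200832, 'hand_eye': array([[ 5.84451975e-04,  9.53646895e-01,  3.00927331e-01,
         7.73050318e+01],
       [ 9.99999773e-01, -6.57890215e-04,  1.42702617e-04,
        -6.13782509e-02],
       [ 3.34065054e-04,  3.00927179e-01, -9.53647063e-01,
        -1.42068949e+02],
       [ 0.00000000e+00,  0.00000000e+00,  0.00000000e+00,
         1.00000000e+00]])}
```

View pics/w0.png

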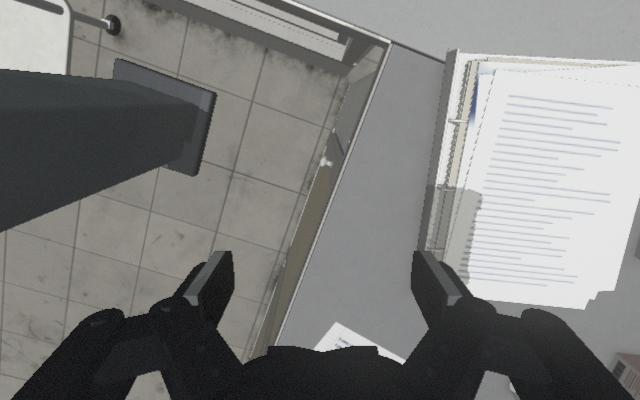

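Call:
{"fn": "drive_tool", "kwargs": {
  "moves": [
    [0.3, [14, -15.8, 3], -24],
    [0.3, [28, -31.6, 6], -48],
    [0.3, [42.2, -47.4, 8], -70.4],
    [0.3, [42.2, -47.4, 8], -70.4],
    [0.3, [42.2, -47.4, 8], -70.4],
    [0.3, [42.2, -47.4, 8], -70.4],
    [0.3, [42.2, -47.4, 8], -70.4],
    [0.3, [42.2, -47.4, 8], -70.4],
    [0.3, [42.2, -47.4, 8], -70.4],
    [0.3, [42.2, -47.4, 8], -70.4],
    [0.3, [42.2, -47.4, 8], -70.4],
    [0.3, [42.2, -47.4, 8], -70.4]
  ]
}}

```text
clock: 3.1
eef_pos: [448.2, 0.1, 151.2]
tcp_rot: [-3.141, 0.0, 1.574]
contact_force: [-0.8, -0.7, -0.4]
opening: 0.693
```

Run:
```python
from h import *
s=r.sense(); w=r.grab_frame("wrist"); save('w1',w['color']); print(s['clock'],s['eef_pos'],s['tcp_rot'],s['opening'],s['contact_force'])
P=wpose(w,s)
for d in r.outline_of('cap_a','wrist'): print('cap',d['score'],d['at'],ray(w,d['at'],30,P))
for t,z in (('cap_a',4),('yellow_place',4)):
  for d in r.spot_point(t,'wrist'): print(t,d['score'],d['at'],ray(w,d['at'],z,P))
im=w['color'].astype(int); m=((im[...,0]>150)&(im[...,1]<130)&(im[...,2]<80)).astype(np.uint8)
n,l,st,c=cv2.connectedComponentsWithStats(m)
for i in range(1,n):
  if st[i,4]>80: print('orange',st[i],c[i])
```

```text
3.1 [4.48198639e+02 7.94368715e-02 1.51171366e+02] [-3.14116539e+00  2.55395427e-04  1.57384991e+00] 0.6930712802812773 [-0.7982328  -0.73814543 -0.399603  ]
cap 0.92 [326.0, 261.3] [[452.41734352 -73.01811721  30.        ]]
cap 0.9 [429.1, 2.2] [[528.52481623 147.13698215  30.        ]]
cap 0.89 [328.2, 186.0] [[453.82793177   2.92162213  30.        ]]
cap 0.66 [362.3, 65.3] [[480.06349861 102.98651192  30.        ]]
cap 0.58 [345.2, 331.0] [[ 473.22952829 -155.47884281   30.        ]]
cap_a 0.86 [327.4, 255.3] [[454.25255404 -80.69968006   4.        ]]
cap_a 0.76 [362.3, 64.1] [[483.15681186 106.49898455   4.        ]]
cap_a 0.62 [343.0, 326.5] [[ 472.99384267 -172.16606309    4.        ]]
cap_a 0.57 [326.0, 186.3] [[452.20806677  -4.73569224   4.        ]]
yellow_place 0.95 [321.8, 187.8] [[448.07682566  -6.28852883   4.        ]]
orange [321 271  14  18 220] [327.24545455 279.05      ]
```

View pics/w1.png

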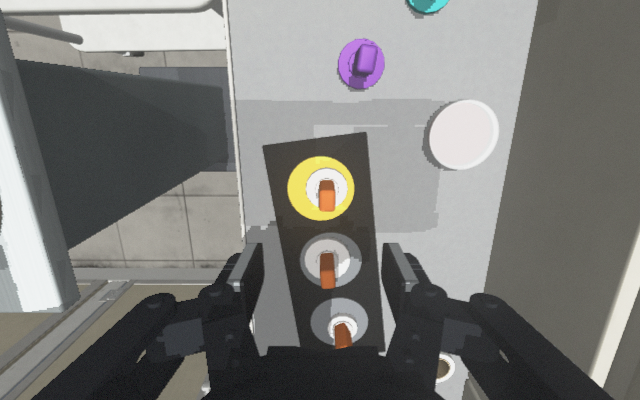

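Run:
```python
from h import *
im=cv2.imread('pics/w1.png')[150:225,280:370]
cv2.imwrite('pics/w1c.png',cv2.resize(im,None,fx=8,fy=8,interpolation=cv2.INTER_CUBIC))
```

```text
(no output)
```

View pics/w1c.png

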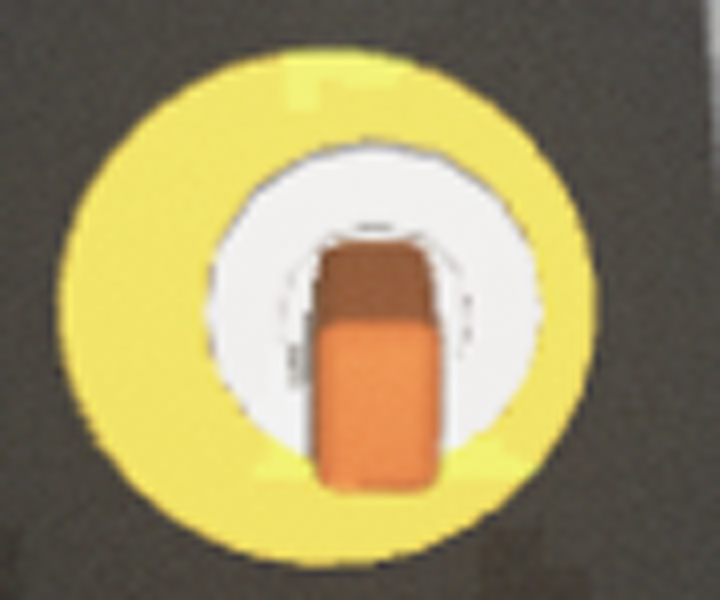

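Crop confirms it: an orange grip on a white disc standing on yellow, top face centred at px (327.1, 200.6), jaws already parallel to its sides.

Run:
```python
from h import *
s=r.sense(); w=r.grab_frame("wrist"); P=wpose(w,s)
g=lambda a:(280+(a[0]+.5)/8-.5,150+(a[1]+.5)/8-.5)
print(ray(w,[g((377,405))],49,P), ray(w,[g((313,320)),g((440,318)),g((317,492)),g((438,490))],49,P))
print('disc',ray(w,[g((206,308)),g((542,308)),g((374,142))],11,P)); 
print('yellow',ray(w,[g((58,305)),g((598,305)),g((328,47)),g((328,566))],4,P))
```

```text
[[451.92918273  -6.02699341  49.        ]] [[445.21010877   3.33090819  49.        ]
 [458.46872853   3.54171555  49.        ]
 [445.56044603 -15.81465361  49.        ]
 [458.47799537 -15.59362467  49.        ]]
disc [[431.86051351  -6.36770598  11.        ]
 [472.33543841  -6.38859859  11.        ]
 [452.02663683  14.00110526  11.        ]]
yellow [[413.19870035  -8.00085754   4.        ]
 [479.83410003  -8.03526257   4.        ]
 [446.58608605  24.04544034   4.        ]
 [446.44183726 -42.68776128   4.        ]]
```

Call:
{"fn": "drive_tool", "kwargs": {
  "moves": [
    [0.3, [-0.6, 0.4, 5], 0],
    [0.3, [-0.6, 0.4, 10], 0],
    [0.3, [-0.6, 0.4, 12.5], 0],
    [0.3, [-0.6, 0.4, 12.5], 0],
    [0.3, [-0.6, 0.4, 12.5], 0],
    [1, [-0.6, 0.4, 12.5], 0],
    [1, [-0.6, 0.4, 12.5], 0],
    [1, [-0.6, 0.4, 12.5], 0],
    [1, [-0.6, 0.4, 12.5], 0],
    [1, [-0.6, 0.4, 12.5], 0]
  ],
  "grip_force": 25
}}

```text
clock: 4.6
eef_pos: [452.4, -7.7, 27.2]
tcp_rot: [3.14, 0.0, 1.57]
contact_force: [-1.6, -0.1, 8.7]
opening: 0.154
```

Run:
```python
from h import *
s=r.sense(); w=r.grab_frame("wrist"); save('w2',w['color']); print(s['clock'],s['eef_pos'],s['tcp_rot'],s['opening'],s['contact_force'])
```

```text
4.6 [452.42899811  -7.67555959  27.20342552] [3.14027680e+00 2.62599704e-04 1.56973658e+00] 0.15354040681861242 [-1.56407991 -0.10778712  8.71481324]
```

View pics/w2.png

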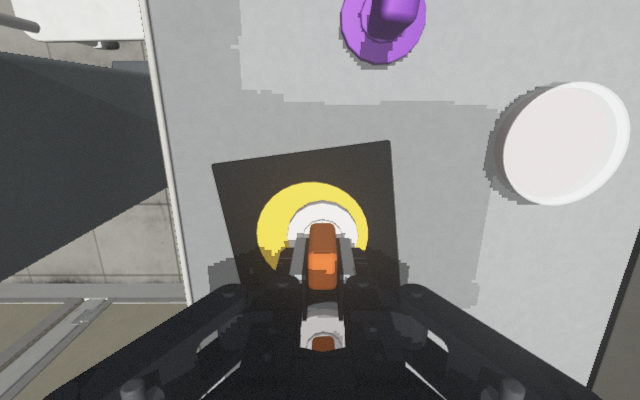

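Call:
{"fn": "drive_tool", "kwargs": {
  "moves": [
    [1, [0, 0, -5], 0],
    [1, [0, 0, -10], 0],
    [1, [6, 1.5, -14.3], 6],
    [1, [12, 3, -14.3], 12],
    [1, [18, 4.5, -14.3], 18],
    [1, [24, 6, -14.3], 24],
    [1, [30, 7.5, -14.3], 30],
    [1, [35.2, 8.7, -14.3], 30],
    [1, [35.2, 8.7, -14.3], 30],
    [1, [35.2, 8.7, -14.3], 30],
    [1, [35.2, 8.7, -14.3], 30]
  ]
}}

```text
clock: 6.02
eef_pos: [539.2, 343.0, 170.2]
tcp_rot: [3.141, 0.0, 1.045]
contact_force: [0.3, -0.5, -0.5]
opening: 0.154
```

Run:
```python
from h import *
s=r.sense(); w=r.grab_frame("wrist"); save('w3',w['color']); print(s['clock'],s['eef_pos'],s['tcp_rot'],s['opening'],s['contact_force'])
f=r.grab_frame('scene'); save('s3',f['color'][80:320,120:500])
for t in ('mouth_1','home_1'):print(t,[(round(d['score'],2),np.round(d['at'],1)) for d in r.spot_point(t,'wrist')])
```

```text
6.025 [539.22355751 342.96605961 170.15936655] [3.14064971e+00 4.38450249e-04 1.04518170e+00] 0.15378627205310813 [ 0.29690553 -0.51781237 -0.45537901]
mouth_1 [(0.83, array([366.3, 217. ])), (0.74, array([310.7, 218.2])), (0.64, array([239. , 212.8])), (0.39, array([361.8, 242. ]))]
home_1 [(0.69, array([249.5, 238. ])), (0.57, array([360.2, 242.7]))]
```

View pics/w3.png

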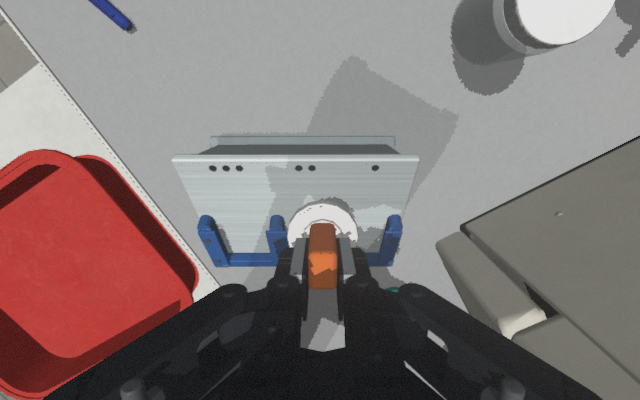

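View pics/s3.png

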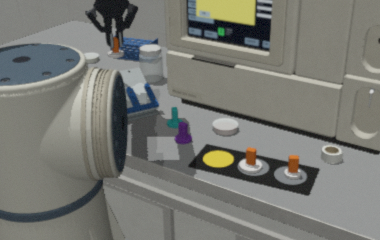

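Run:
```python
from h import *
im=cv2.imread('pics/w3.png')[130:280,160:430]
cv2.imwrite('pics/w3c.png',cv2.resize(im,(800,444),interpolation=cv2.INTER_CUBIC))
```

```text
(no output)
```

View pics/w3c.png

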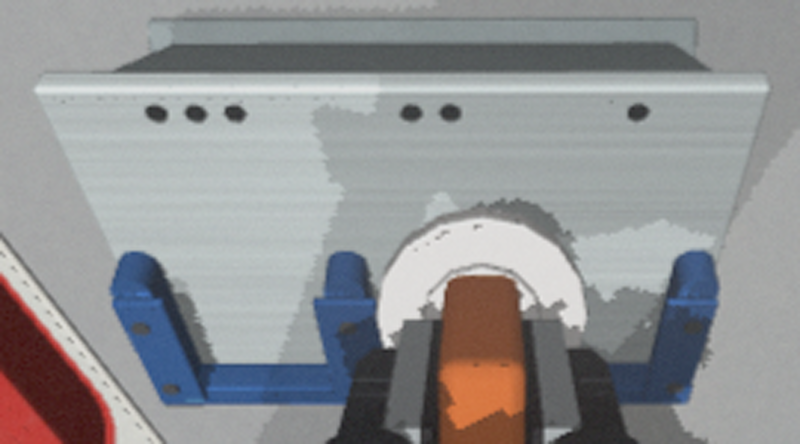

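```bash
cat > fit.py <<'E'
from h import *
def fit(w,P,f,verbose=True):
    s=600/115; q=800/270
    top=[((275,40),(64,-93,0)),((40,390),(64,93,0)),((186,452),(0,84.75,11)),((262,330),(0,21.25,11)),((333,223),(0,-35.25,11)),((391,134),(0,-84.75,11)),((107,324),('d',53,0)),((182.5,209),('d',-7,0)),((250,108),('d',-60,0))]
    wr=[((43,94),(64,93,0)),((766,92),(64,-93,0)),((132,253),(0,84.75,11)),((348,253),(0,21.25,11)),((697,253),(0,-84.75,11)),((315,298),(-8,30.75,14)),((163,297),(-8,75.25,14)),((655,297),(-8,-75.25,14)),((196,113),('d',53,0)),((431,112),('d',-7,0)),((638,112),('d',-60,0))]
    Ut=np.array([[150+(a+.5)/s-.5,145+(b+.5)/s-.5] for (a,b),_ in top]); Uw=np.array([[160+(a+.5)/q-.5,130+(b+.5)/q-.5] for (a,b),_ in wr])
    mk=lambda l,d:np.array([[d if x=='d' else x,y,z] for _,(x,y,z) in l],float)
    def parts(p,which):
        T=deckT(p[:4]); g=lambda l:mk(l,p[4])@T[:3,:3].T+T[:3,3]
        o=[]
        if 't' in which:o.append((proj(f,g(top))-Ut)*2.4)
        if 'w' in which:o.append((proj(w,g(wr),P)-Uw)*0.9)
        return np.vstack(o)
    for which in ('t','w','tw'):
        o=least_squares(lambda p:parts(p,which).ravel(),[513,340,45,1.047,52],x_scale=[10,10,10,.1,5],loss='soft_l1')
        print(which,np.round(o.x,2)); 
        if which!='t':print(np.round(parts(o.x,which),1).tolist())
    return o.x
E
python3 - <<'E'
from fit import *
s=r.sense(); w=r.grab_frame("wrist"); f=r.grab_frame('top'); fit(w,wpose(w,s),f)
E
```

```text
t [511.44 337.28  52.46   1.05  56.72]
w [511.56 334.68  50.51   1.04  55.34]
[[-0.5, -2.4], [-0.4, -1.4], [0.2, 5.9], [-1.3, 6.1], [-0.4, 6.2], [-0.2, -0.4], [1.7, -0.2], [2.0, 0.1], [2.6, -0.5], [0.3, -0.1], [-1.7, 0.1]]
tw [511.76 336.27  53.52   1.05  55.68]
[[1.0, -1.4], [1.6, 0.2], [-0.3, -0.2], [1.0, -0.1], [-0.1, 0.2], [0.5, -1.0], [2.1, -0.6], [2.1, -0.4], [1.2, 0.3], [-3.4, -3.0], [-0.1, -3.0], [-1.7, 6.1], [-2.4, 5.9], [-0.2, 5.6], [-1.4, -0.4], [0.0, 0.0], [2.1, -0.4], [0.4, -1.4], [-1.0, -1.3], [-2.0, -1.5]]
```

```bash
sed -i 's/(0,84.75,11)/(0,84.75,0)/g;s/(0,21.25,11)/(0,21.25,0)/g;s/(0,-35.25,11)/(0,-35.25,0)/g;s/(0,-84.75,11)/(0,-84.75,0)/g' fit.py
python3 - <<'E'
from fit import *
s=r.sense(); w=r.grab_frame("wrist"); f=r.grab_frame('top'); x=fit(w,wpose(w,s),f)
T=deckT(x)
for n,p in dict(m1=(0,-60,0),m2=(0,-7,0),m3=(0,53,0),top=(64,0,0),low=(-74,0,0)).items(): print(n,np.round(T[:3,:3]@p+T[:3,3],1))
E
```

```text
t [509.22 333.7   59.28   1.05  58.23]
w [511.08 334.17  52.83   1.05  57.29]
[[-1.7, -0.5], [0.2, 0.1], [2.3, -0.7], [-0.5, -0.7], [-1.7, -0.8], [-0.5, 1.6], [1.0, 1.9], [2.4, 1.8], [1.3, -0.3], [-0.1, -0.0], [-1.2, -0.0]]
tw [510.8  334.61  53.99   1.05  57.87]
[[2.7, -0.6], [3.1, 1.1], [-0.8, -0.8], [0.2, -0.2], [-1.1, 0.6], [-0.7, -0.3], [1.6, -1.0], [1.7, -0.8], [0.9, -0.2], [-3.1, -0.4], [0.1, -0.1], [1.4, -0.4], [-1.1, -0.5], [-1.9, -0.7], [-1.2, 1.9], [0.2, 2.2], [2.2, 2.0], [0.1, -0.7], [-0.8, -0.5], [-1.5, -0.6]]Traceback (most recent call last):
  File "<stdin>", line 3, in <module>
  File "h.py", line 18, in deckT
    x,y,z,yaw=p
    ^^^^^^^^^
ValueError: too many values to unpack (expected 4)
```

Call:
{"fn": "drive_tool", "kwargs": {
  "moves": [
    [1, [1.1, 4, 0], 0],
    [1, [1.1, 4, 4], 0],
    [1, [1.1, 4, 5.5], 0],
    [1, [1.1, 4, 5.5], 0],
    [1, [1.1, 4, 5.5], 0]
  ]
}}

```text
clock: 7.05
eef_pos: [580.1, 334.0, 116.5]
tcp_rot: [3.14, -0.002, 1.046]
contact_force: [0.9, -0.2, 0.1]
opening: 0.156
```

```bash
cat >> h.py <<'E'
D0=[510.9,334.4,53.5,1.048]
def st(name=None,crop=None,top=False):
    s=r.sense(); T=deckT(D0); d=s['eef_pos']-T[:3,3]; c,q=np.cos(D0[3]),np.sin(D0[3])
    fo=s['contact_force']; F=[fo[0]*c+fo[1]*q, -fo[0]*q+fo[1]*c, fo[2]]
    u=d[0]*c+d[1]*q
    print('t %.2f u %.1f y %.1f z %.1f  F(u,y,z) %s op %.3f yaw %.3f; if flat xc=%.1f z=%.1f'%(s['clock'],u,-d[0]*q+d[1]*c,s['eef_pos'][2],np.round(F,1),s['opening'],s['tcp_rot'][2],(u+17.25)/.866,72.1+.5*(u+17.25)/.866), 'tq',np.round(s['wrist_torque'],2))
    if name:
        w=r.grab_frame('wrist'); im=w['color'][130:300,160:480]; save(name,cv2.resize(im,None,fx=2.5,fy=2.5,interpolation=cv2.INTER_CUBIC))
    return s
E
python3 -c "
from h import *
st('w4')"
```

```text
t 7.05 u 34.2 y -60.2 z 116.5  F(u,y,z) [ 0.2 -0.9  0.1] op 0.156 yaw 1.046; if flat xc=59.4 z=101.8 tq [ 0.01  0.03 -0.03]
```

View pics/w4.png

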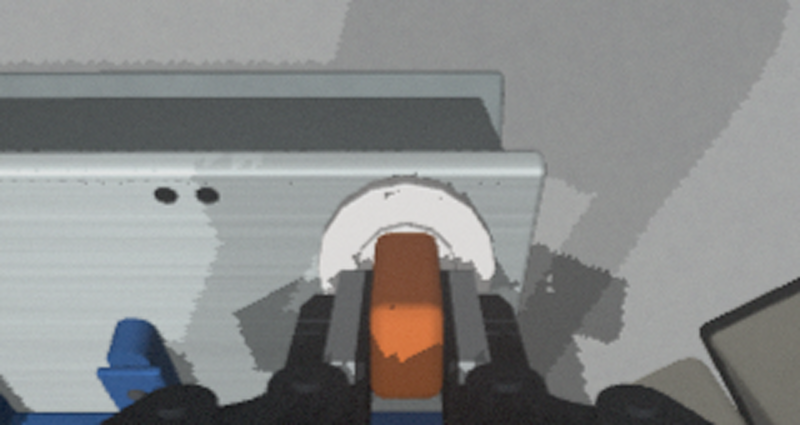

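Call:
{"fn": "drive_tool", "kwargs": {
  "moves": [
    [1, [-0.2, 0, 0.6], 0],
    [1, [-0.4, 0, 0.9], 0],
    [1, [-0.7, 0, 1.2], 0],
    [1, [-0.7, 0, 1.2], 0]
  ]
}}

```text
clock: 7.6
eef_pos: [577.9, 329.0, 107.4]
tcp_rot: [3.138, -0.006, 1.046]
contact_force: [-3.1, -0.7, 14.2]
opening: 0.157
```

```bash
python3 -c "
from h import *
st('w5')"
```

```text
t 7.60 u 28.7 y -60.7 z 107.4  F(u,y,z) [-2.2  2.3 14.2] op 0.157 yaw 1.046; if flat xc=53.1 z=98.6 tq [0.19 0.39 0.06]
```

View pics/w5.png

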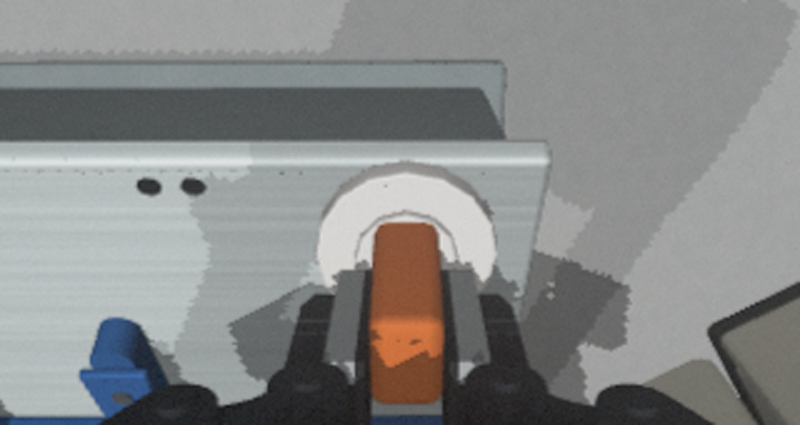

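Call:
{"fn": "drive_tool", "kwargs": {
  "moves": [
    [1, [-0.3, 0, 0.3], 0],
    [1, [-0.6, 0, 0.6], 0],
    [1, [-0.9, 0, 0.9], 0]
  ]
}}

```text
clock: 8.02
eef_pos: [574.7, 322.9, 100.8]
tcp_rot: [3.136, -0.011, 1.046]
contact_force: [-0.1, 0.5, 11.4]
opening: 0.162
```

```bash
python3 -c "
from h import *
st('w6')"
```

```text
t 8.03 u 21.9 y -61.0 z 100.8  F(u,y,z) [ 0.3  0.4 11.4] op 0.162 yaw 1.046; if flat xc=45.2 z=94.7 tq [0.57 0.   0.01]
```

View pics/w6.png

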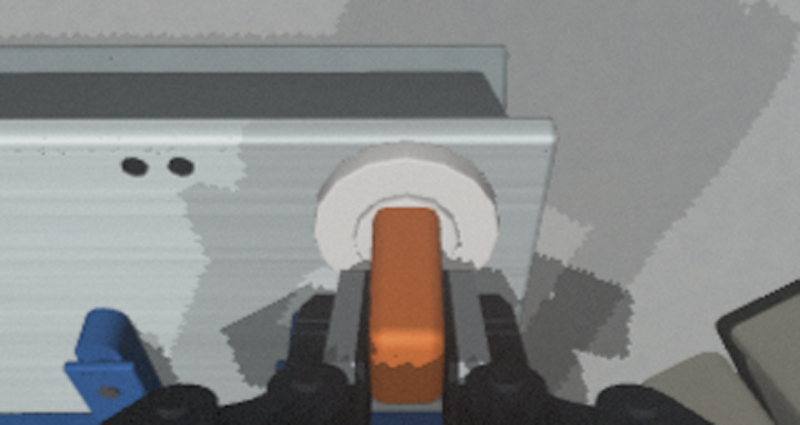

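Call:
{"fn": "drive_tool", "kwargs": {
  "moves": [
    [1, [-0.3, 0, 0.4], 0],
    [1, [-0.6, 0, 0.8], 0],
    [1, [-0.8, 0, 1.1], 0]
  ]
}}

```text
clock: 8.45
eef_pos: [572.5, 317.4, 93.1]
tcp_rot: [3.134, -0.016, 1.046]
contact_force: [-9.0, 3.6, 38.1]
opening: 0.154
```

```bash
python3 -c "
from h import *
st('w7')"
```

```text
t 8.45 u 16.0 y -61.9 z 93.1  F(u,y,z) [-1.4  9.6 38.1] op 0.154 yaw 1.046; if flat xc=38.4 z=91.3 tq [0.9  1.36 0.16]
```

View pics/w7.png

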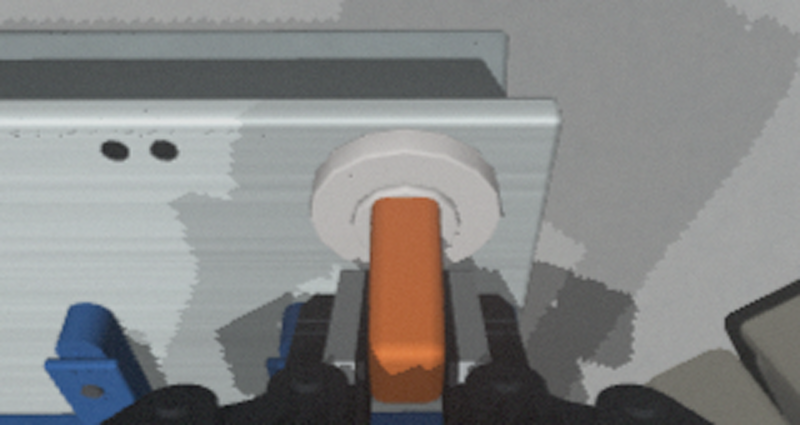

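```bash
cat >> h.py <<'E'
def capfit(uvs,names,w,s,R=20.5,x0=None):
    # fits along-slope centre xc, height n above deck, tilt, y
    P=wpose(w,s); T=deckT(D0)
    loc=dict(rb=(R,0,0),rt=(R,0,7),l=(0,R,3.5),rr=(0,-R,3.5),gl=(10,7,45),gr=(10,-7,45),bl=(10,7,7),br=(10,-7,7))
    L=np.array([loc[n] for n in names],float); U=np.array(uvs,float)
    def pts(p):
        xc,y,n,t=p; Rm=Rt.from_euler('y',t).as_matrix()  # t=0 flat on deck ; t=+30deg => upright
        return (L@Rm.T+[xc,y,n])@T[:3,:3].T+T[:3,3]
    o=least_squares(lambda p:(proj(w,pts(p),P)-U).ravel(),x0 or [38,-61,0,0.1],x_scale=[5,5,5,.1])
    print('xc %.1f y %.1f n %.1f tilt-from-flat %.1f deg'%(*o.x[:3],np.degrees(o.x[3])),np.round(o.fun.reshape(-1,2),1).tolist())
E
python3 - <<'E'
from h import *
s=r.sense(); w=r.grab_frame('wrist')
g=lambda a,b:(160+(a+.5)/2.5-.5,130+(b+.5)/2.5-.5)
capfit([g(405,130),g(405,157),g(372,345),g(440,345),g(373,197),g(439,197)],['rb','rt','gl','gr','bl','br'],w,s)
E
```

```text
xc 35.7 y -61.9 n -2.3 tilt-from-flat 2.9 deg [[0.0, 2.3], [0.1, 0.5], [-1.7, 0.0], [2.1, -0.1], [-0.1, -1.3], [-0.6, -1.4]]
```

Call:
{"fn": "drive_tool", "kwargs": {
  "moves": [
    [1, [0, -0.15, 0.05], 0],
    [1, [-0.6, -0.15, 0.4], 0],
    [1, [-1.2, -0.15, 0.75], 0],
    [1, [-1.7, -0.15, 1.05], 0],
    [1, [-1.7, -0.15, 1.05], 0]
  ]
}}

```text
clock: 9.18
eef_pos: [563.6, 303.2, 83.5]
tcp_rot: [3.133, -0.017, 1.046]
contact_force: [-0.4, -2.4, 11.2]
opening: 0.156
```

```bash
python3 -c "
from h import *
st('w8')"
```

```text
t 9.18 u -0.8 y -61.2 z 83.5  F(u,y,z) [-2.3 -0.9 11.2] op 0.156 yaw 1.046; if flat xc=19.1 z=81.6 tq [-0.35  0.07  0.02]
```

View pics/w8.png

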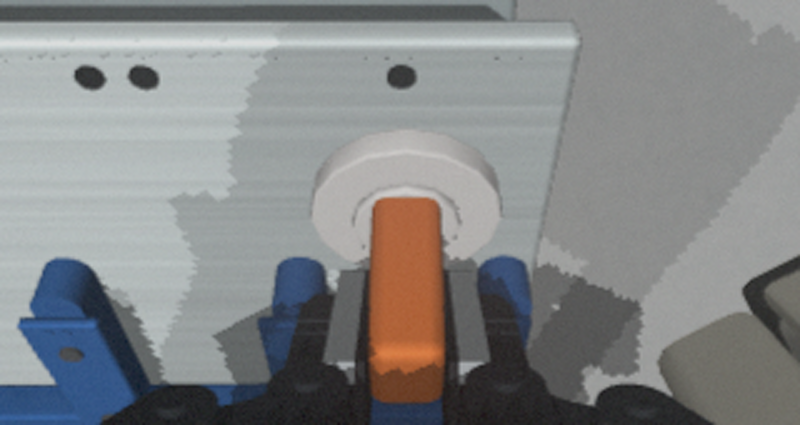

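Call:
{"fn": "drive_tool", "kwargs": {
  "moves": [
    [1, [-0.5, 0, 0.3], 0],
    [1, [-1.0, 0, 0.6], 0],
    [1, [-1.3, 0, 0.77], 0],
    [1, [-1.3, 0, 0.77], 0]
  ]
}}

```text
clock: 9.72
eef_pos: [557.3, 291.4, 75.9]
tcp_rot: [3.132, -0.017, 1.046]
contact_force: [1.0, -2.1, 8.3]
opening: 0.159
```

```bash
python3 -c "
from h import *
st('w9')"
```

```text
t 9.72 u -14.1 y -61.7 z 75.9  F(u,y,z) [-1.4 -1.9  8.3] op 0.159 yaw 1.046; if flat xc=3.6 z=73.9 tq [-0.17  0.07  0.  ]
```

Call:
{"fn": "drive_tool", "kwargs": {
  "moves": [
    [1, [-0.3, 0, 0.17], 0],
    [1, [-0.6, 0, 0.35], 0],
    [1, [-0.6, 0, 0.35], 0]
  ]
}}

```text
clock: 10.15
eef_pos: [556.2, 289.1, 74.6]
tcp_rot: [3.13, -0.025, 1.046]
contact_force: [-2.2, 10.4, 16.9]
opening: 0.161
```

```bash
python3 -c "
from h import *
st('w10')"
```

```text
t 10.15 u -16.6 y -61.9 z 74.6  F(u,y,z) [ 7.9  7.1 16.9] op 0.161 yaw 1.046; if flat xc=0.7 z=72.5 tq [2.03 0.32 0.27]
```

View pics/w10.png

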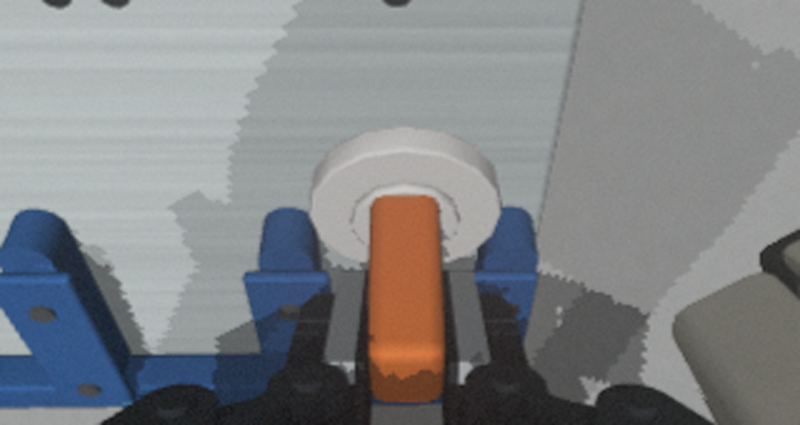

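Call:
{"fn": "drive_tool", "kwargs": {
  "moves": [
    [1, [0.3, -0.12, -0.17], 0],
    [1, [0.3, -0.15, -0.17], 0],
    [1, [-0.1, -0.15, 0.08], 0],
    [1, [-0.5, -0.15, 0.3], 0],
    [1, [-0.8, -0.15, 0.47], 0],
    [1, [-0.8, -0.15, 0.47], 0]
  ]
}}

```text
clock: 10.95
eef_pos: [553.9, 286.4, 73.0]
tcp_rot: [3.127, -0.033, 1.046]
contact_force: [-1.7, 10.5, 23.1]
opening: 0.16
```

```bash
python3 -c "
from h import *
st('w11')"
```

```text
t 10.95 u -20.1 y -61.3 z 73.0  F(u,y,z) [ 8.3  6.7 23.1] op 0.160 yaw 1.046; if flat xc=-3.3 z=70.4 tq [ 2.04 -0.    0.29]
```

View pics/w11.png

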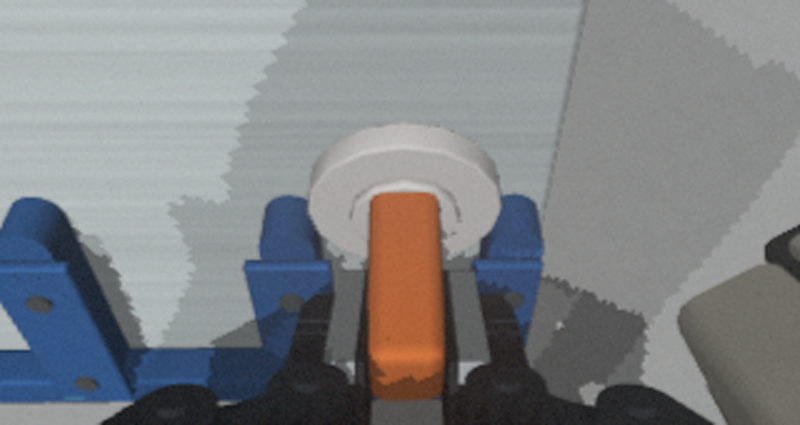

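Run:
```python
from h import *
s=r.sense(); w=r.grab_frame('wrist')
g=lambda a,b:(160+(a+.5)/2.5-.5,130+(b+.5)/2.5-.5)
capfit([g(404,124),g(404,150),g(371,350),g(441,350),g(372,193),g(439,193)],['rb','rt','gl','gr','bl','br'],w,s,x0=[0,-61,0,.1])
P=wpose(w,s);T=deckT(D0)
print([ (np.round(((proj(w,T[:3,:3]@np.array(p)+T[:3,3],P)[0]-[160,130])*2.5),0)).tolist() for p in ((0,-35.25,0),(0,-84.75,0),(0,21.25,0))])
im=w['color'][180:240,250:400]; save('w11c',cv2.resize(im,None,fx=5,fy=5,interpolation=cv2.INTER_CUBIC))
```

```text
xc 0.2 y -61.1 n 1.6 tilt-from-flat 0.5 deg [[0.0, 2.1], [0.2, 1.2], [-1.9, 0.0], [2.5, -0.3], [-0.5, -1.5], [-0.4, -1.6]]
[[288.0, 192.0], [507.0, 191.0], [35.0, 194.0]]
```

View pics/w11c.png

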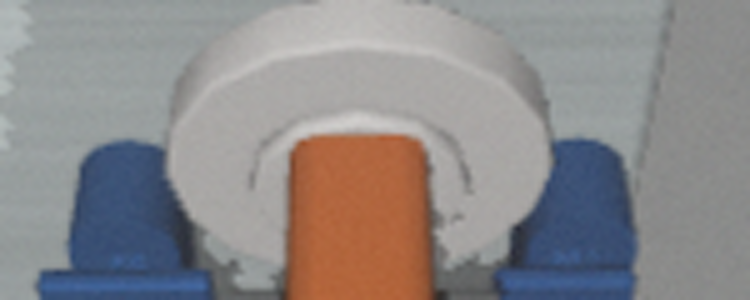

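Slot 1 blocks the cap: it bears on both round ends, with about 8 N of resistance. Backing off and moving to slot 2.

Call:
{"fn": "drive_tool", "kwargs": {
  "moves": [
    [1, [0.4, 0, -0.6], 0],
    [1, [1.2, 0, -1.2], 0],
    [1, [2.2, 0, -1.8], 0],
    [1, [2.2, -1.8, -1.8], 0],
    [1, [2.2, -3.6, -1.8], 0],
    [1, [2.2, -5.4, -1.8], 0],
    [1, [2.2, -5.4, -1.8], 0],
    [1, [2.2, -5.4, -1.8], 0]
  ]
}}

```text
clock: 12.05
eef_pos: [517.7, 332.3, 91.0]
tcp_rot: [3.127, -0.033, 1.047]
contact_force: [0.2, 0.1, 0.1]
opening: 0.16
```

```bash
python3 -c "
from h import *
st('w12')"
```

```text
t 12.05 u 1.6 y -7.0 z 91.0  F(u,y,z) [ 0.2 -0.1  0.1] op 0.160 yaw 1.047; if flat xc=21.7 z=83.0 tq [ 0.01 -0.03  0.01]
```

View pics/w12.png

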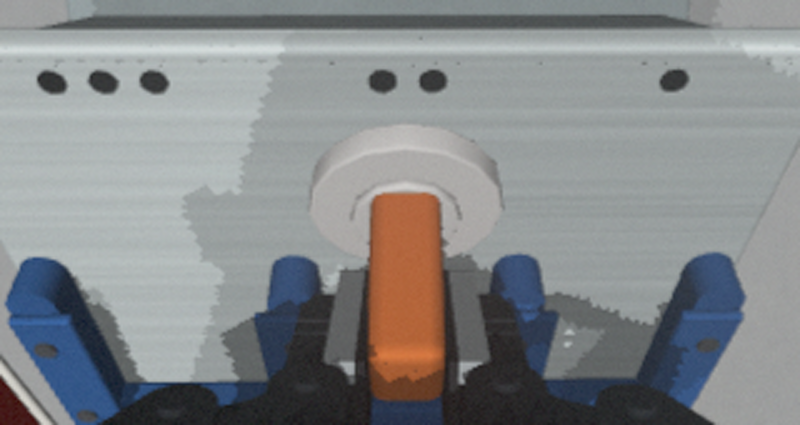

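Call:
{"fn": "drive_tool", "kwargs": {
  "moves": [
    [1, [-0.1, 0.05, 0.5], 0],
    [1, [-0.3, 0.05, 0.8], 0],
    [1, [-0.9, 0.05, 1.15], 0],
    [1, [-1.45, 0.05, 1.5], 0],
    [1, [-1.45, 0.05, 1.5], 0]
  ]
}}

```text
clock: 12.72
eef_pos: [516.3, 321.3, 79.4]
tcp_rot: [3.121, -0.042, 1.046]
contact_force: [3.0, -1.4, 23.8]
opening: 0.156
```

```bash
python3 -c "
from h import *
st('w13')"
```

```text
t 12.72 u -8.7 y -11.2 z 79.4  F(u,y,z) [ 0.3 -3.3 23.8] op 0.156 yaw 1.046; if flat xc=9.9 z=77.1 tq [-0.1  -0.75 -0.08]
```

View pics/w13.png

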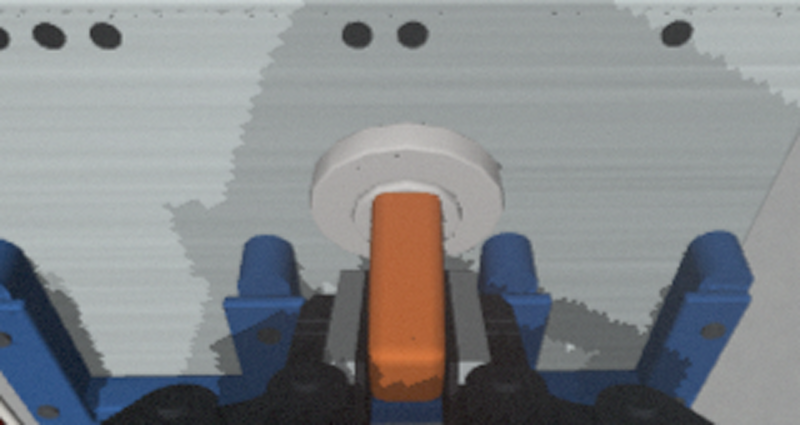

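Call:
{"fn": "drive_tool", "kwargs": {
  "moves": [
    [1, [0.1, 0, -0.35], 0],
    [1, [0.1, -0.42, -0.35], 0],
    [1, [0.1, -0.42, -0.35], 0],
    [1, [0.1, -0.42, -0.35], 0]
  ]
}}

```text
clock: 13.28
eef_pos: [512.5, 323.9, 82.2]
tcp_rot: [3.122, -0.041, 1.046]
contact_force: [-0.5, 0.1, -0.9]
opening: 0.155
```

```bash
python3 -c "
from h import *
st('w14')"
```

```text
t 13.28 u -8.3 y -6.6 z 82.2  F(u,y,z) [-0.2  0.5 -0.9] op 0.155 yaw 1.046; if flat xc=10.4 z=77.3 tq [-0.04  0.03 -0.  ]
```

View pics/w14.png

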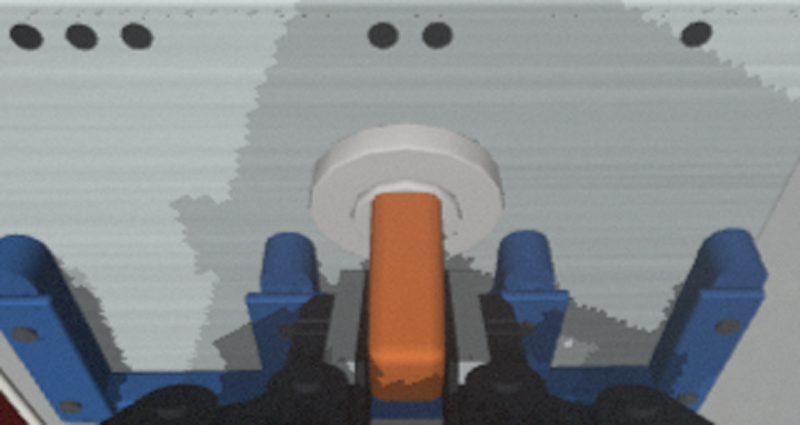

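Call:
{"fn": "drive_tool", "kwargs": {
  "moves": [
    [1, [-0.05, 0, 0.2], 0],
    [1, [-0.2, 0, 0.4], 0],
    [1, [-0.5, 0, 0.6], 0],
    [1, [-0.5, 0, 0.6], 0]
  ]
}}

```text
clock: 13.82
eef_pos: [512.3, 320.8, 78.1]
tcp_rot: [3.119, -0.045, 1.046]
contact_force: [0.6, -0.9, 15.1]
opening: 0.164
```

```bash
python3 -c "
from h import *
st('w15')"
```

```text
t 13.82 u -11.1 y -8.0 z 78.1  F(u,y,z) [-0.5 -1.  15.1] op 0.164 yaw 1.046; if flat xc=7.2 z=75.7 tq [-0.01 -0.1  -0.01]
```

View pics/w15.png

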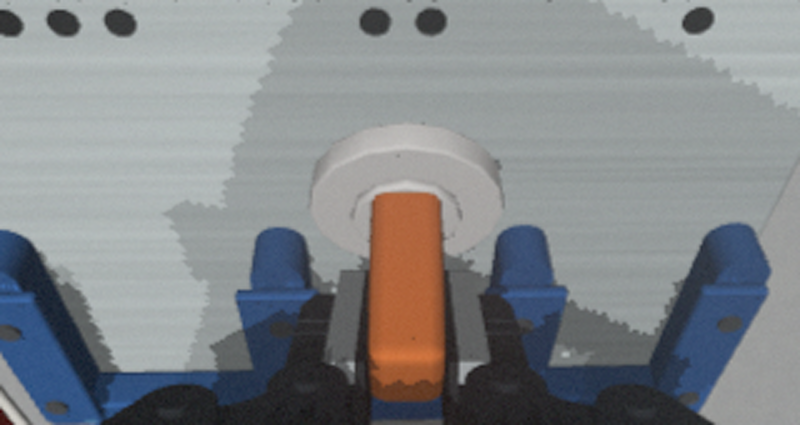

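Call:
{"fn": "drive_tool", "kwargs": {
  "moves": [
    [1, [0, -0.15, -0.05], 0],
    [1, [-0.3, -0.15, 0.1], 0],
    [1, [-0.7, -0.15, 0.33], 0],
    [1, [-1.1, -0.15, 0.57], 0],
    [1, [-1.1, -0.15, 0.57], 0]
  ]
}}

```text
clock: 14.5
eef_pos: [506.0, 312.0, 72.0]
tcp_rot: [3.119, -0.046, 1.046]
contact_force: [-0.1, -0.6, 4.4]
opening: 0.156
```

```bash
python3 -c "
from h import *
st('w16')"
```

```text
t 14.50 u -21.9 y -6.9 z 72.0  F(u,y,z) [-0.6 -0.2  4.4] op 0.156 yaw 1.046; if flat xc=-5.3 z=69.4 tq [-0.14 -0.17 -0.06]
```

View pics/w16.png

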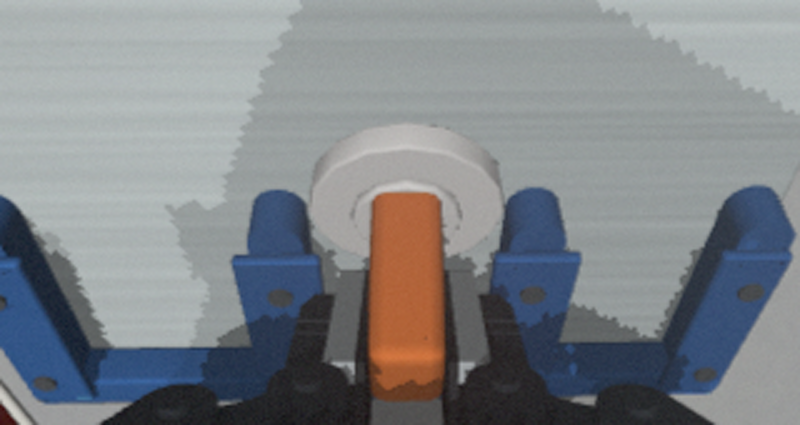

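Call:
{"fn": "drive_tool", "kwargs": {
  "moves": [
    [1, [-0.4, 0, 0.23], 0],
    [1, [-0.8, 0, 0.47], 0],
    [1, [-1.3, 0, 0.76], 0],
    [1, [-1.3, 0, 0.76], 0]
  ]
}}

```text
clock: 15.05
eef_pos: [501.9, 301.3, 65.4]
tcp_rot: [3.116, -0.049, 1.047]
contact_force: [2.6, -3.4, 12.8]
opening: 0.156
```

```bash
python3 -c "
from h import *
st('w17')"
```

```text
t 15.05 u -33.2 y -8.7 z 65.4  F(u,y,z) [-1.7 -3.9 12.8] op 0.156 yaw 1.047; if flat xc=-18.4 z=62.9 tq [-0.44 -0.71 -0.1 ]
```

View pics/w17.png

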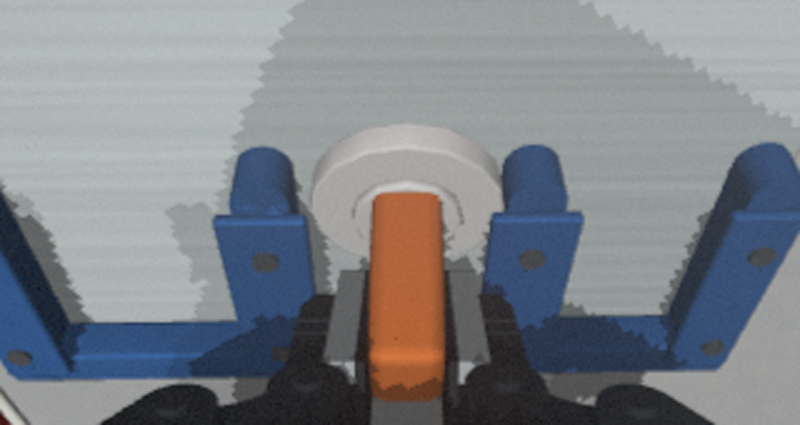

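Run:
```python
from h import *
w=r.grab_frame('wrist'); im=w['color'][170:250,240:400]; save('w17c',cv2.resize(im,None,fx=5,fy=5,interpolation=cv2.INTER_CUBIC))
```

```text
(no output)
```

View pics/w17c.png

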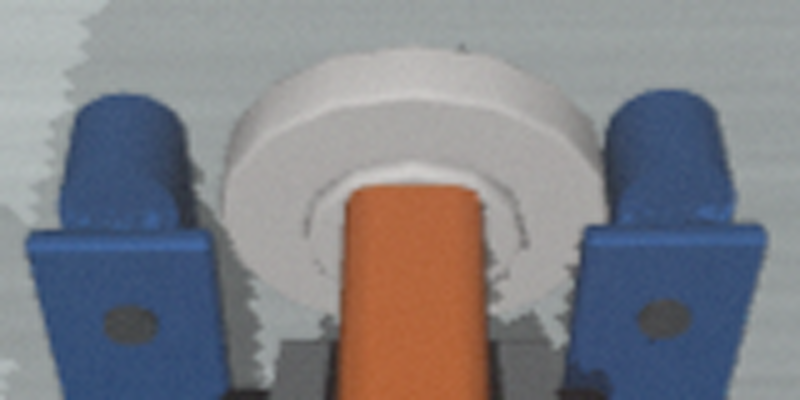

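Call:
{"fn": "drive_tool", "kwargs": {
  "moves": [
    [1, [0, -0.16, -0.1], 0],
    [1, [-0.3, -0.16, 0.08], 0],
    [1, [-0.7, -0.16, 0.32], 0],
    [1, [-1.1, -0.16, 0.55], 0],
    [1, [-1.1, -0.16, 0.55], 0]
  ]
}}

```text
clock: 15.78
eef_pos: [495.3, 292.5, 59.2]
tcp_rot: [3.116, -0.049, 1.046]
contact_force: [0.1, -0.2, 2.6]
opening: 0.154
```

```bash
python3 -c "
from h import *
st('w18')"
```

```text
t 15.78 u -44.1 y -7.4 z 59.2  F(u,y,z) [-0.1 -0.2  2.6] op 0.154 yaw 1.046; if flat xc=-31.0 z=56.6 tq [-0.18 -0.18 -0.01]
```

View pics/w18.png

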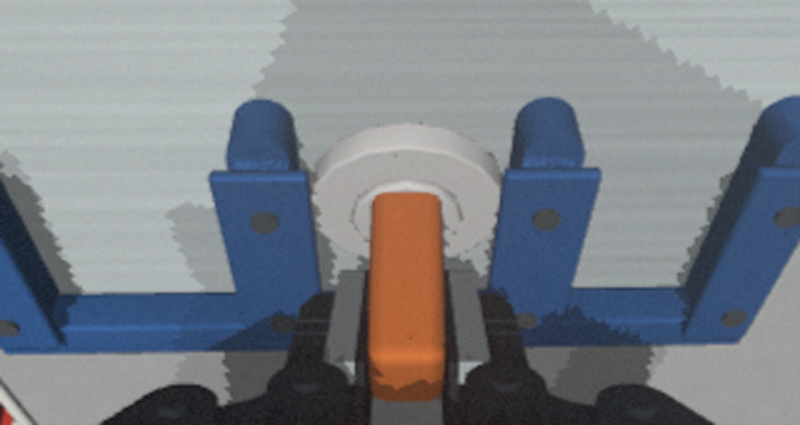

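Call:
{"fn": "drive_tool", "kwargs": {
  "moves": [
    [1, [-0.4, -0.03, 0.23], 0],
    [1, [-0.8, -0.03, 0.46], 0],
    [1, [-1.1, -0.03, 0.63], 0],
    [1, [-1.1, -0.03, 0.63], 0]
  ]
}}

```text
clock: 16.32
eef_pos: [491.5, 283.8, 53.6]
tcp_rot: [3.113, -0.052, 1.047]
contact_force: [2.4, -3.6, 11.6]
opening: 0.154
```

```bash
python3 -c "
from h import *
st('w19')"
```

```text
t 16.32 u -53.5 y -8.5 z 53.6  F(u,y,z) [-1.9 -3.9 11.6] op 0.154 yaw 1.047; if flat xc=-41.9 z=51.1 tq [-0.36 -0.54 -0.11]
```

View pics/w19.png

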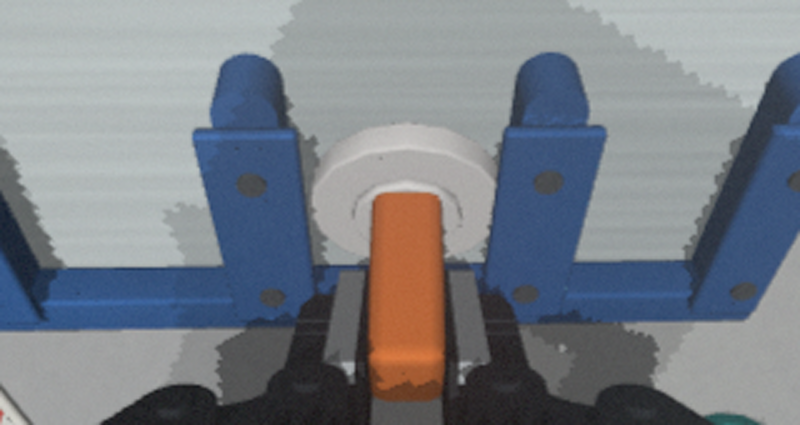

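Call:
{"fn": "drive_tool", "kwargs": {
  "moves": [
    [1, [0, -0.1, -0.08], 0],
    [1, [-0.4, -0.1, 0.15], 0],
    [1, [-0.8, -0.1, 0.38], 0],
    [1, [-0.8, -0.1, 0.38], 0]
  ]
}}

```text
clock: 16.88
eef_pos: [487.3, 278.4, 49.9]
tcp_rot: [3.113, -0.055, 1.046]
contact_force: [-1.9, 4.5, 6.9]
opening: 0.155
```

```bash
python3 -c "
from h import *
st('w20')"
```

```text
t 16.88 u -60.3 y -7.5 z 49.9  F(u,y,z) [3.  3.9 6.9] op 0.155 yaw 1.046; if flat xc=-49.7 z=47.3 tq [1.05 0.27 0.08]
```

View pics/w20.png

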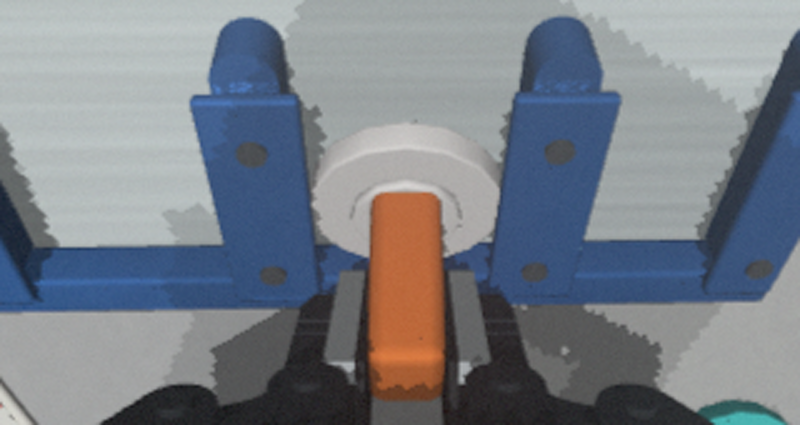

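Call:
{"fn": "drive_tool", "kwargs": {
  "moves": [
    [1, [-0.3, 0, 0.17], 0],
    [1, [-0.6, 0, 0.33], 0],
    [1, [-0.6, 0, 0.33], 0]
  ]
}}

```text
clock: 17.3
eef_pos: [486.6, 276.2, 48.7]
tcp_rot: [3.112, -0.062, 1.046]
contact_force: [-4.9, 9.3, 21.5]
opening: 0.156
```

```bash
python3 -c "
from h import *
st('w21')"
```

```text
t 17.30 u -62.5 y -8.0 z 48.7  F(u,y,z) [ 5.6  8.9 21.5] op 0.156 yaw 1.046; if flat xc=-52.3 z=46.0 tq [2.12 0.66 0.15]
```

View pics/w21.png

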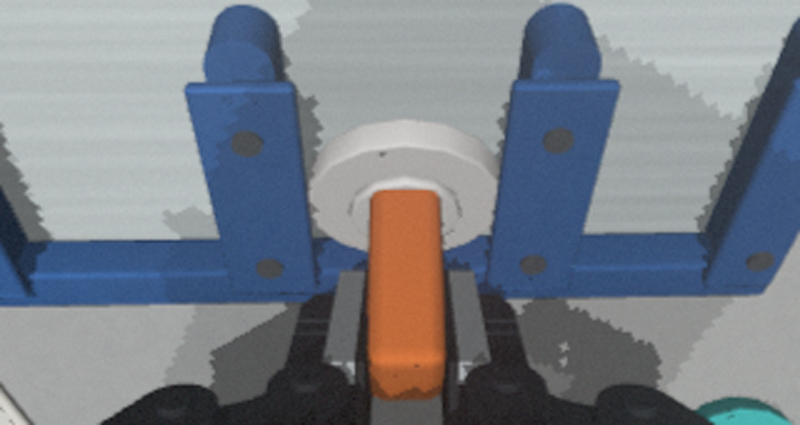

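Run:
```python
from h import *
s=r.sense(); w=r.grab_frame('wrist')
g=lambda a,b:(160+(a+.5)/2.5-.5,130+(b+.5)/2.5-.5)
capfit([g(404,120),g(404,147),g(370,358),g(441,358),g(372,191),g(439,191)],['rb','rt','gl','gr','bl','br'],w,s,x0=[-40,-8,0,.1])
```

```text
xc -44.2 y -7.7 n 4.2 tilt-from-flat -3.8 deg [[-0.5, 2.2], [-0.2, 1.7], [-1.2, 0.1], [3.5, -0.5], [-1.4, -1.6], [-0.6, -1.9]]
```

Call:
{"fn": "drive_tool", "kwargs": {
  "moves": [
    [1, [0, -0.05, 0], 0],
    [0.8, [0, -0.05, -0.1], 0],
    [0.6, [0, -0.05, -0.1], 0],
    [0.6, [0, -0.05, -0.1], 0],
    [0.6, [0, -0.05, -0.1], 0]
  ]
}}

```text
clock: 18.02
eef_pos: [485.9, 276.2, 49.4]
tcp_rot: [3.112, -0.061, 1.046]
contact_force: [-0.3, 0.1, -0.2]
opening: 0.403
```

```bash
python3 -c "
from h import *
st('w22')"
```

```text
t 18.02 u -62.9 y -7.4 z 49.4  F(u,y,z) [-0.   0.3 -0.2] op 0.403 yaw 1.046; if flat xc=-52.7 z=45.8 tq [-0.   -0.01  0.03]
```

View pics/w22.png

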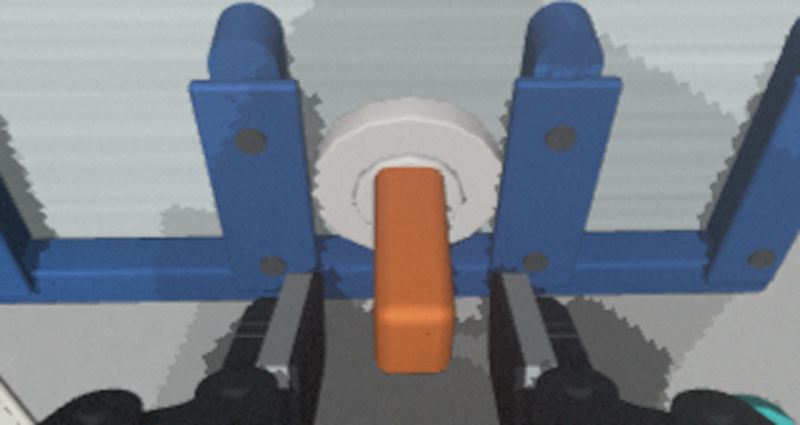

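Run:
```python
from h import *
s=r.sense(); w=r.grab_frame('wrist')
g=lambda a,b:(160+(a+.5)/2.5-.5,130+(b+.5)/2.5-.5)
capfit([g(409,98),g(409,119),g(374,319),g(453,319),g(376,169),g(440,169)],['rb','rt','gl','gr','bl','br'],w,s,x0=[-40,-8,0,.1])
P=wpose(w,s);T=deckT(D0)
for p in ((0,-35.25,0),(0,21.25,0),(-62,-7,0),(-62,-7,11),(-41.5+20.5,-7,0),(-41.5+20.5,-7,7)): print(p,((proj(w,T[:3,:3]@np.array(p)+T[:3,3],P)[0]-[160,130])*2.5).round().tolist())
im=w['color'][150:260,240:400]; save('w22c',cv2.resize(im,None,fx=5,fy=5,interpolation=cv2.INTER_CUBIC))
```

```text
xc -40.6 y -8.1 n 4.3 tilt-from-flat 2.8 deg [[-0.7, 1.6], [-0.2, 1.9], [-0.9, 0.1], [1.8, -0.4], [-1.3, -1.5], [1.1, -1.8]]
(0, -35.25, 0) [555.0, 4.0]
(0, 21.25, 0) [246.0, 5.0]
(-62, -7, 0) [399.0, 228.0]
(-62, -7, 11) [400.0, 265.0]
(-21.0, -7, 0) [401.0, 94.0]
(-21.0, -7, 7) [401.0, 117.0]
```

View pics/w22c.png

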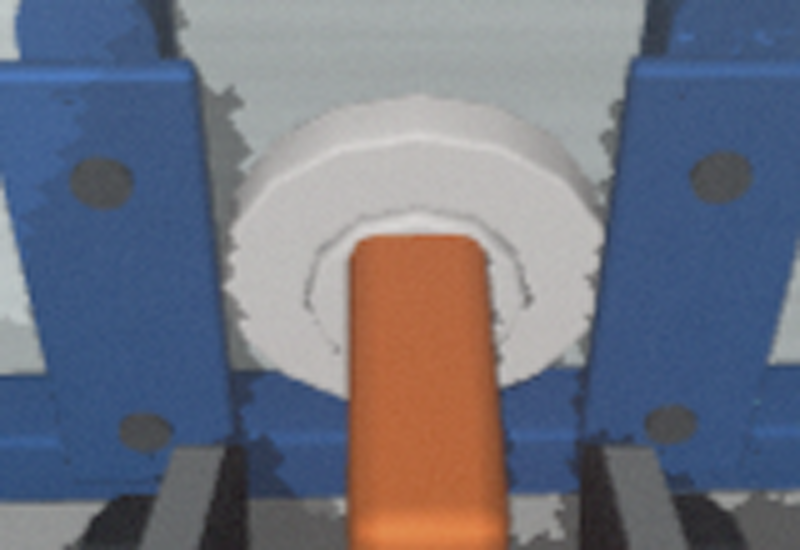

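Call:
{"fn": "drive_tool", "kwargs": {
  "moves": [
    [0.6, [0, 0, -2], 0],
    [0.6, [0, 0, -5], 0],
    [0.6, [0, 0, -10], 0],
    [0.6, [0, 0, -14], 0],
    [0.6, [0, 0, -14], 0],
    [0.6, [0, 0, -14], 0]
  ]
}}

```text
clock: 18.88
eef_pos: [477.8, 270.8, 188.7]
tcp_rot: [3.112, -0.061, 1.045]
contact_force: [0.0, -0.2, -0.2]
opening: 0.401
```

Run:
```python
from h import *
s=st(); w=r.grab_frame('wrist'); save('w23',w['color'])
im=w['color'][150:350,200:440]; save('w23c',cv2.resize(im,None,fx=3,fy=3,interpolation=cv2.INTER_CUBIC))
```

```text
t 18.88 u -71.7 y -3.1 z 188.7  F(u,y,z) [-0.2 -0.1 -0.2] op 0.401 yaw 1.045; if flat xc=-62.8 z=40.7 tq [-0.04  0.01  0.01]
```

View pics/w23c.png

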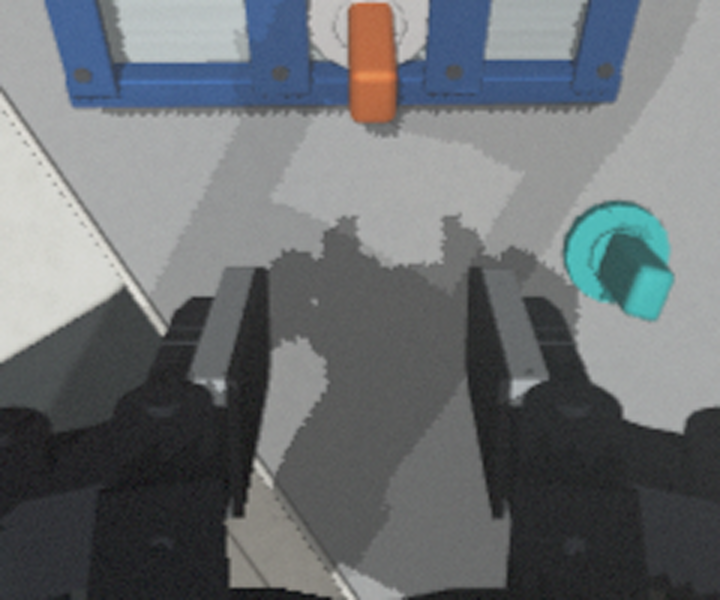

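Call:
{"fn": "drive_tool", "kwargs": {
  "moves": [
    [0.6, [3, 0, 0], 0],
    [0.6, [4.5, 0, 0], 0],
    [0.6, [4.5, 0, 0], 0],
    [0.6, [4.5, 0, 0], 0]
  ]
}}

```text
clock: 19.42
eef_pos: [499.2, 308.8, 190.0]
tcp_rot: [3.113, -0.058, 1.046]
contact_force: [-0.4, -0.2, -0.2]
opening: 0.4
```

Run:
```python
from h import *
s=st(); w=r.grab_frame('wrist')
im=w['color'][130:290,220:430]; save('w24c',cv2.resize(im,None,fx=3.7,fy=3.7,interpolation=cv2.INTER_CUBIC))
f=r.grab_frame('top'); save('t24',cv2.resize(f['color'][140:270,150:460],(800,335),interpolation=cv2.INTER_CUBIC))
```

```text
t 19.43 u -28.0 y -2.7 z 190.0  F(u,y,z) [-0.4  0.2 -0.2] op 0.400 yaw 1.046; if flat xc=-12.4 z=65.9 tq [-0.04  0.05 -0.05]
```

View pics/w24c.png

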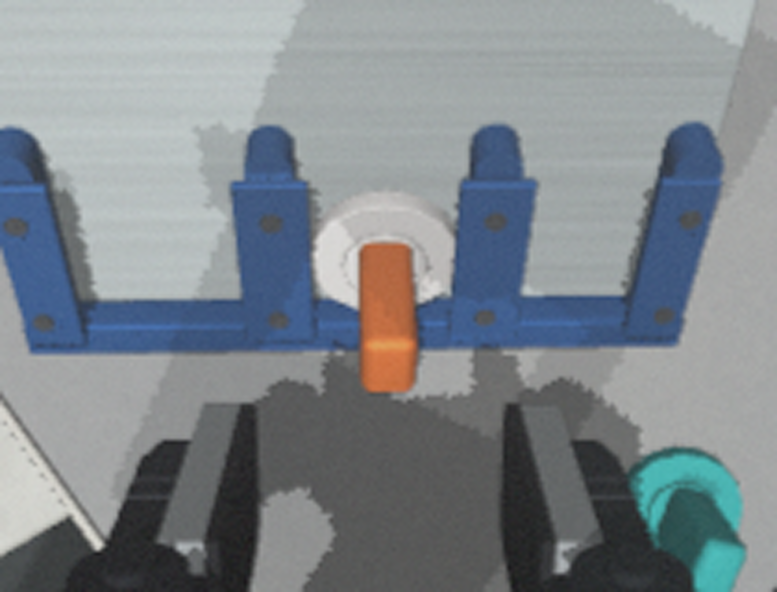

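View pics/t24.png

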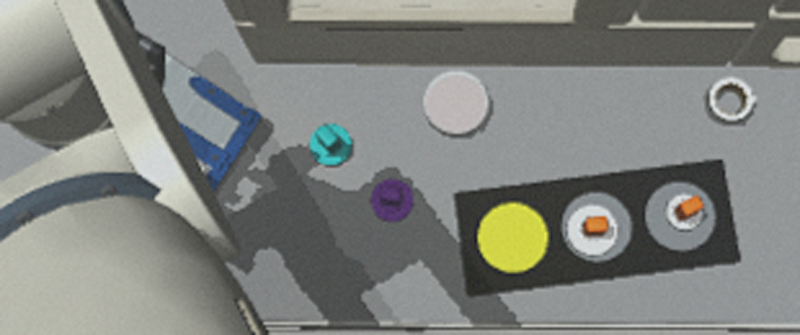

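Run:
```python
from h import *
s=r.sense(); w=r.grab_frame('wrist'); P=wpose(w,s);T=deckT(D0); k=3.7
pr=lambda p:((proj(w,T[:3,:3]@np.array(p)+T[:3,3],P)[0]+.5-[220,130])*k).round(1).tolist()
for p in ((0,-35.25,0),(0,21.25,0),(-8,-25.75,14),(-8,11.75,14),(-62,40,14),(-74,40,14)): print(p,pr(p))
for xc in (-41.5,-39.5): print(xc,[pr((xc+a,-7,n)) for a,n in ((20.5,0),(20.5,7),(10,7),(10,45),(-10,45))])
a=w['color'][180:235,290:360]; save('w25c',cv2.resize(a,None,fx=10,fy=10,interpolation=cv2.INTER_CUBIC))
ov=cv2.resize(w['color'][130:290,220:430],None,fx=k,fy=k,interpolation=cv2.INTER_CUBIC).copy()
th=np.linspace(0,2*np.pi,80)
for n,col in ((0,(255,0,0)),(7,(0,255,0))):
    pts=np.array([pr((-41.5+20.5*np.cos(t),-7+20.5*np.sin(t),n)) for t in th]).astype(int)
    cv2.polylines(ov,[pts],True,col,1)
for y0 in (-90.75,-41.25,15.25,-29.25,27.25): 
    cv2.line(ov,tuple(int(v) for v in pr((0,y0,0))),tuple(int(v) for v in pr((-62,y0,0))),(255,255,0),1)
cv2.line(ov,tuple(int(v) for v in pr((-62,-90,0))),tuple(int(v) for v in pr((-62,90,0))),(255,255,0),1)
save('ov',ov)
```

```text
(0, -35.25, 0) [491.8, 125.2]
(0, 21.25, 0) [267.9, 126.9]
(-8, -25.75, 14) [456.7, 185.9]
(-8, 11.75, 14) [305.7, 187.3]
(-62, 40, 14) [211.5, 333.1]
(-74, 40, 14) [215.4, 360.7]
-41.5 [[379.3, 188.6], [380.0, 206.4], [379.6, 235.5], [383.6, 343.5], [382.6, 394.9]]
-39.5 [[379.4, 182.9], [380.1, 200.7], [379.6, 230.0], [383.7, 338.1], [382.7, 390.0]]
```

View pics/ov.png

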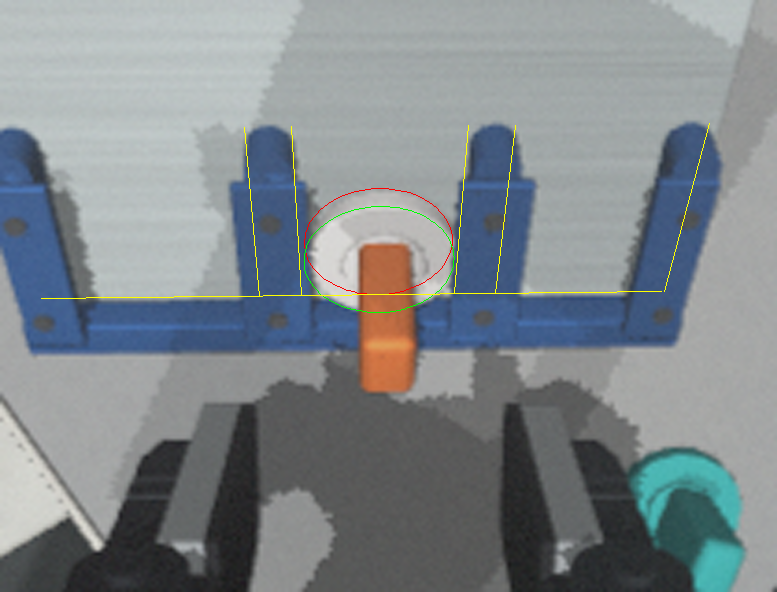

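The cap matches the home_2 overlay in slot 2 to about 1 mm. With time to spare, I'll give it a gentle nudge from up-slope with closed fingers, to be sure it sits on the bar.

Call:
{"fn": "drive_tool", "kwargs": {
  "moves": [
    [1, [0.2, 0.1, 0], 0],
    [1, [0.2, 0.1, 0], 0],
    [1, [0.2, 0.1, 4], 0],
    [1, [0.2, 0.1, 8], 0],
    [1, [0.2, 0.1, 11], 0],
    [1, [0.2, 0.1, 12.3], 0],
    [1, [0.2, 0.1, 12.3], 0],
    [1, [0.2, 0.1, 12.3], 0]
  ]
}}

```text
clock: 20.58
eef_pos: [508.9, 315.1, 69.3]
tcp_rot: [3.112, -0.061, 1.045]
contact_force: [-0.3, 0.0, -0.2]
opening: -0.002
```

```bash
python3 -c "
from h import *
st('w26')"
```

```text
t 20.57 u -17.7 y -7.9 z 69.3  F(u,y,z) [-0.1  0.3 -0.2] op -0.002 yaw 1.045; if flat xc=-0.5 z=71.8 tq [ 0.02 -0.   -0.01]
```

View pics/w26.png

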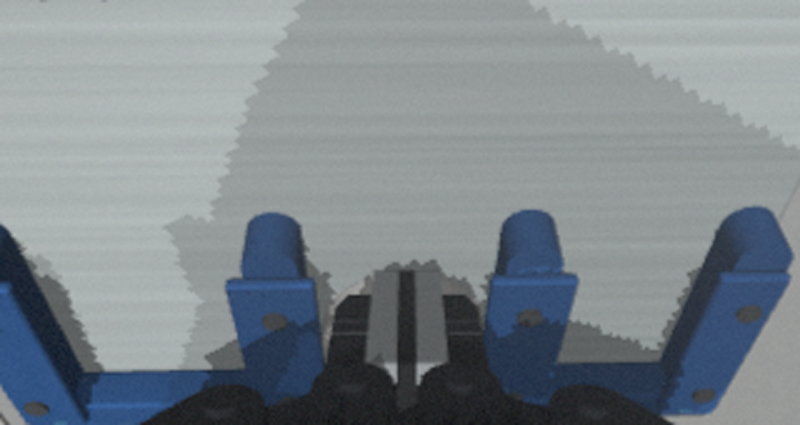

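Call:
{"fn": "drive_tool", "kwargs": {
  "moves": [
    [1, [-0.4, 0.0, 0.6], 0],
    [1, [-0.9, 0, 0.7], 0],
    [1, [-1.2, 0, 0.7], 0],
    [1, [-1.2, 0, 0.7], 0]
  ]
}}

```text
clock: 21.12
eef_pos: [503.6, 305.0, 62.0]
tcp_rot: [3.111, -0.062, 1.045]
contact_force: [-0.2, 0.4, 0.8]
opening: -0.001
```

```bash
python3 -c "
from h import *
st()"
```

```text
t 21.12 u -29.1 y -8.3 z 62.0  F(u,y,z) [0.3 0.4 0.8] op -0.001 yaw 1.045; if flat xc=-13.7 z=65.3 tq [ 0.08 -0.    0.04]
```

Call:
{"fn": "drive_tool", "kwargs": {
  "moves": [
    [1, [-0.2, 0, 0], 0],
    [1, [-0.4, 0, 0], 0],
    [1, [-0.4, 0, 0], 0]
  ]
}}

```text
clock: 21.5
eef_pos: [502.7, 302.4, 62.8]
tcp_rot: [3.11, -0.064, 1.045]
contact_force: [0.6, 2.4, 7.4]
opening: 0.0
```

```bash
python3 -c "
from h import *
st('w28')"
```

```text
t 21.50 u -31.9 y -8.9 z 62.8  F(u,y,z) [2.4 0.7 7.4] op 0.000 yaw 1.045; if flat xc=-16.9 z=63.7 tq [ 0.43 -0.06  0.03]
```

View pics/w28.png

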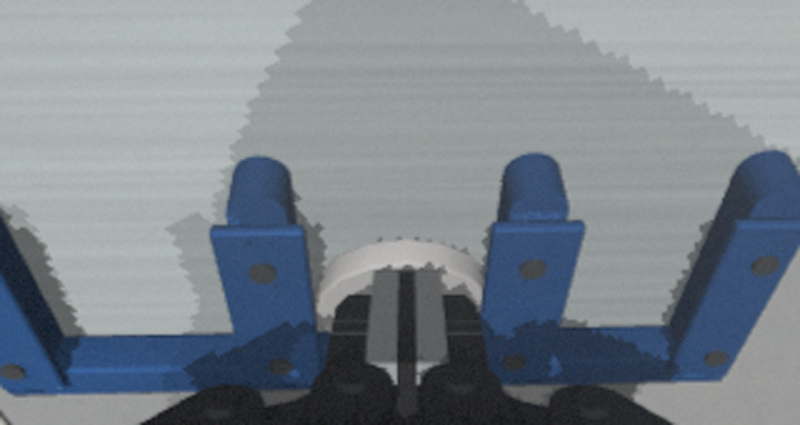

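Call:
{"fn": "drive_tool", "kwargs": {
  "moves": [
    [0.9, [0.5, 0, -0.5], 0],
    [0.9, [0.8, 0, -3], 0],
    [0.9, [0.8, 0, -8], 0],
    [0.9, [3, 0, -13], 0],
    [0.9, [3, 0, -13], 0],
    [0.9, [3, 0, -13], 0],
    [0.9, [3, 0, -13], 0]
  ]
}}

```text
clock: 22.42
eef_pos: [508.9, 322.3, 192.6]
tcp_rot: [3.112, -0.061, 1.045]
contact_force: [0.1, 0.4, -0.5]
opening: 0.103
```

Run:
```python
from h import *
s=st(); w=r.grab_frame('wrist'); P=wpose(w,s);T=deckT(D0); k=3.7
pr=lambda p:((proj(w,T[:3,:3]@np.array(p)+T[:3,3],P)[0]+.5-[220,130])*k).round(1).tolist()
ov=cv2.resize(w['color'][130:290,220:430],None,fx=k,fy=k,interpolation=cv2.INTER_CUBIC).copy()
th=np.linspace(0,2*np.pi,80)
for n,col in ((0,(255,0,0)),(7,(0,255,0))):
    cv2.polylines(ov,[np.array([pr((-41.5+20.5*np.cos(t),-8+20.5*np.sin(t),n)) for t in th]).astype(int)],True,col,1)
cv2.line(ov,tuple(int(v) for v in pr((0,-90,0))),tuple(int(v) for v in pr((0,90,0))),(255,255,0),1)
save('ov2',ov)
f=r.grab_frame('scene'); save('s30',cv2.resize(f['color'][120:300,200:480],(800,514)))
```

```text
t 22.43 u -11.5 y -4.3 z 192.6  F(u,y,z) [ 0.4  0.1 -0.5] op 0.103 yaw 1.045; if flat xc=6.6 z=75.4 tq [-0.04  0.05 -0.03]
```

View pics/ov2.png

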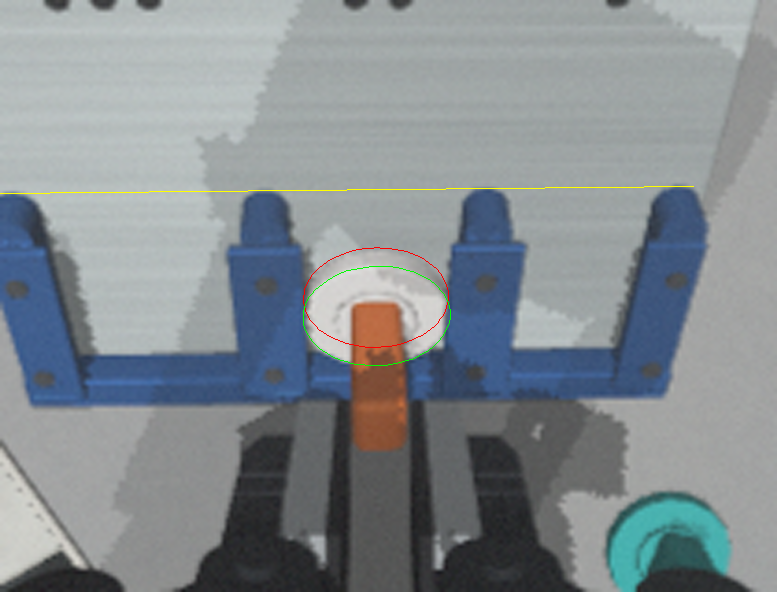

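View pics/s30.png

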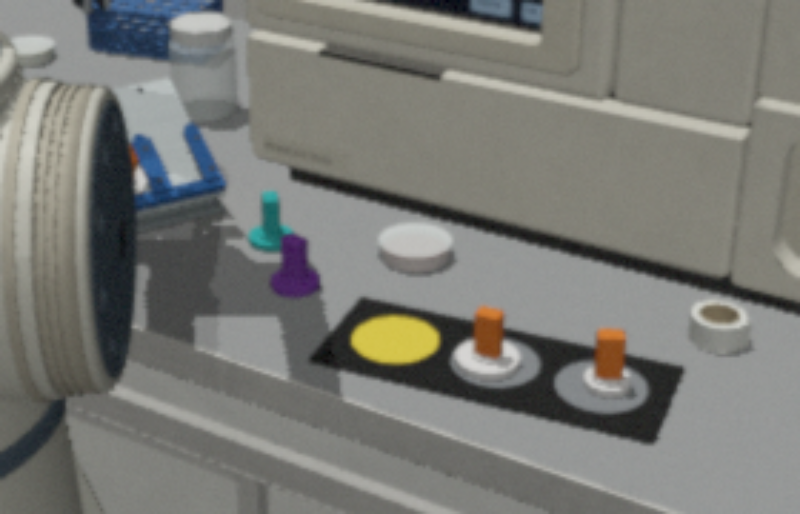

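The cap lies flat in slot 2 and matches the home overlay. The other caps, the dish and the tape are unmoved, and the gripper touches nothing. Handing in.

```bash
python3 -c "
from rig import r
print(r.sign_off())"
```

```text
the job is handed in; nothing more can be done
None
```

The cap from the yellow place is in slot 2 (two dots), down against the stop bar, and I handed the job in at about 22.4 s with the arm clear.

- **Handling:** I gripped it by its orange grip with 25 N. Pressing it on the bare deck while moving down-slope tilted it flat.
- **Slot 1:** It did not enter. It stopped on the round wall ends with about 8 N of resistance. I re-centred it once and pushed again, with the same result. The disc measured about 40.5 mm in the wrist image, which points to the 41 mm cap.
- **Slot 2:** It slid in under the lips until the force rose at the stop bar. I released it and nudged it once from above with closed fingers.

**Last checks:**
- The wrist picture shows the disc flat between the walls and on the expected home position to about 1 mm.
- The contact force with the arm withdrawn is about 0.
- The other two caps, the petri dish and the tape roll look unmoved.

**Disagreements:**
- My deck height was about 2 mm off the height at which the cap touched down, so the exact contact at the bar rests on the push force and the image match.
- Pressing on the deck at slot 2 once pushed the tool about 4 mm sideways. I corrected that before entering.

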